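Close a watchmaker's parts tin with its nested lids, then take up the dust cover alone

ROBOT

A 6-joint arm with a two-finger parallel gripper is mounted at the origin on the work surface. World frame = base frame: x ahead of the robot, y to its left, z up, the work surface at z = 0. Lengths are in m, angles in rad, forces in N, time in s.
With the tool pointing down it reaches from about 0.225 to 0.875 m from the base axis. Payload 3.4 kg.
Tool frame: the origin (TCP) lies on the centre line of the jaws, within the pads' length; the fingertips stand 11 mm ahead of it and the grasp point (between the pads) lies 8 mm behind it; z points along the fingers, y is the direction in which the jaws open and shut (so a half turn about z gives the same grasp; the last joint's range is limited). The gripper opens to 85 mm and grips with 20 to 120 N. Pads are 22 mm wide; open, the fingers measure 114 mm over their backs; the gripper's body (76 mm by 85 mm) begins 54 mm behind the grasp point. The pads swing forward as they close: fully open they stand 13 mm farther back than shut.
Start: joints at [-1.379, 0.276, 1.505, -0, 1.361, -0.121], TCP at [0.177, -0.547, 0.212] pointing down, gripper open.
Joint ranges: [-2.89, 2.89], [-0.75, 2.08], [0.22, 2.7], [-1.18, 4.32], [0.11, 2.71], [-2.7, 2.7]. Speed limits (rad/s): [2.57, 2.57, 3.14, 3.14, 3.14, 3.14].

INTERFACE

Orientations are given as a rotation vector (axis times angle).
In Python, from plant import get_obs, cams, ticket gives the robot as it stands.
- The arm moves only by the tool apply_moves, never from a script. Its arguments are lists of equal length, an entry for each row: "twist": the turn, a rotation vector about the tool's x, y, z in degrees, a list of three; "travel": the shift along the tool's x, y, z in mm, a list of three; "fingers": the finger opening in mm, from 0 to 85.4. A call has 1 to 8 rows; each row is the pose to reach, as a shift and turn from the pose measured when the call began, along the tool's axes at that moment; what a row does not reach only later rows make up. A row lasts 1/8 s, in which the tool goes at most 62.5 mm and 10.7 degrees, less where a joint would pass 70% of its speed; a pose out of reach is approached as far as the arm can. A call with a gripper value outside its range is refused whole. The fingers move at their own pace and stop on an object; "force" is the grip in N (left out, the last holds). Time passes only in rows, so rows that repeat a pose let the fingers close. It gives the time, the measured TCP pose, the force and the opening at its end, in the units of the state.
- get_obs(): the state, without advancing time (a new reading comes with each control period).
- cams.snapshot(name): name is "scene" or "top"; returns the picture (480x640x3 uint8, red, green, blue); there is no depth.
- cams.get_calibration(name): a dict with "vfov" (degrees; the focal length in pixels is half the picture's height over the tangent of half this angle, whatever the lens; pixels are square), "cx", "cy" (the principal point, pixels), "rvec" (rotation vector, rad) and "tvec" (3), from world to camera coordinates, as OpenCV has them. Camera axes: x right, y down, z forward; pixel columns grow to the right and rows downward; lengths in m; the calibration is good to about 2 mm. A picture is of the moment at which its call begins. get_calibration takes no time and is no camera call.
- ticket.sign_off(): hands the job in, once; it reports no verdict.
The state is a dict: "clock": time; "qpos": joint angles; "qd": joint speeds; "tau": joint torques, N m; "tcp_pos": TCP position; "orientation": TCP orientation; "ft_force": force on the tool from outside, world axes, zero at the start; "wrist_torque": the same for the moment, N m; "gripper_width": finger opening in m.
Only numpy, scipy, OpenCV 4.12 (cv2) and the standard library are available. Lean on these libraries where they do the work, as an engineer would, in place of code of your own. Each camera call takes 0.05 s, during which the arm holds its last target.

TASK

Unclip the lid set with the red knob from the tray dock by gripping its aluminium tray and pulling straight up against the sprung catches, and set it, still nested and level, fully home on the open parts tin, then let go. Then lift the clear dust cover alone by its red knob, leaving the tray seated on the tin and the movement lying undisturbed in the tray, and finish while still holding the cover level and still, about 10 cm up, over the tin. Leave the tin where it stands and do not disturb the blue-knobbed set or anything else on the bench.

Things in the scene. Friction and masses are not known exactly. Their poses are not given: they have to be found in the camera images.
- tray_mid (a point): Inner lid: bare aluminium tray, flange 84 (x) by 62 (y) by 8 mm thick; point: middle of the flange, half-way up. Grip the flange across its 62 mm (y axis), mid-length: free above, beside and below there. The cover stands 3.5 mm in from its edge; its knob tops out 38 mm above this point. Below the flange a round-edged plug 72 by 50 mm reaches to 16 mm below this point. About 130 g.
- cover_knob (a point): Red round knob, 16 mm across, 18 mm tall, mid-top of the clear dust cover (outer lid); point: half-way up the knob, 9 mm above the cover's flat top. Cover 77 (x) by 55 by 16 mm high, rim 25 mm below this point. It stands loose on the tray over a 3 mm lip with 1.5 mm play: no catch, comes off straight up. Nested, this point is 29 mm above the tray's. About 45 g.
- movement_mid (a point): Middle of a round steel and brass watch movement, 30 mm across, 6 mm thick, 16 g, lying loose under the cover inside a black ring 3 mm high in the middle of the tray (2 mm of play).
- tray_well (a point): Middle of that ring on the tray, 7 mm above the tray's middle point; with the movement lying in the ring its middle is here.
- tin_mouth (a point): Middle of the mouth of the open aluminium parts tin, at its rim, 40 mm above the bench; x along its long side, z up. Tin 80 by 58 mm outside, 75 by 53 inside: the tray's plug enters with 1.5 mm play all round, either way about. Home, the flange rests on the rim, 2 mm proud on each side, the tray's middle point 4 mm above this one. Loose, about 340 g.
- dock: Tray dock, fixed: two rails along its y axis, 260 mm long, 12 wide, 76 mm clear between, tops 56 mm above the bench, open below; end plates 126 mm either side of its middle. Two bays 60 mm either side of the middle; each tray hangs by its short ends, y axis along the rails. Sprung rollers grip the plug: about 10 N beyond the weight, straight up, frees it in 10 mm; clear of the rails 13 mm up.
- other_set_mid (a point): The other lid set on the dock, same shape, with a blue knob (top 38 mm above this point, the middle of its flange). Leave it.
- holder: Steel movement holder, 42 mm across, 30 mm high, with a small screw at one side. Leave it. Origin: middle of its underside.
- dish: Clear plastic dish with wheels, 50 mm across, 12 mm high. Leave it. Origin: middle of its underside.
- jar: Glass jar with a red screw lid, 52 mm across, 67 mm high. Leave it. Origin: middle of its underside.
- driver: Small black screwdriver lying down, 118 mm long, 12 mm high. Leave it. Origin: on the bench under its middle.
- loupe: Black eye loupe, 36 mm across, 24 mm high. Leave it. Origin: middle of its underside.
- tweezers: Steel tweezers lying down, 130 mm long, 6 mm high. Leave it. Origin: on the bench under its middle.
Mind the look-alikes: they are no part of the job. Leave any green look-alike of the part that bears cover_knob alone.

How it is judged:
By the outcome, as a careful person would: the job done as asked, in the order asked, and still so for the second after the job is handed in, while the arm keeps its last pose, push and grip.
It also fails if it takes over 64 s, if anything falls off the work surface, if the arm or the gripper's body presses on something with over 40 N, if the wrist force passes 120 N, or if a joint passes its speed limit or range.

## Working session

There is one attempt and no reset: what is moved stays moved. The work goes in short steps, Python scripts to look and compute and a tool call to move; the robot and the scene stay as the last step left them, time stands still between calls to the robot, and variables do not carry over. Pictures are saved under pics/ and viewed, and the job is handed in when it is done.

Besides the shell and the picture viewer there is one more tool, called after "Request:" by a JSON object that holds its "method" and its "body". apply_moves: Moves the arm, as the interface text tells. Its arguments: {"type":"object","properties":{"twist":{"type":"array"},"travel":{"type":"array"},"fingers":{"type":"array"},"force":{"type":"number"}},"required":["twist","travel","fingers"]}

```bash
mkdir -p pics; ls; python3 - <<'E'
from plant import get_obs, cams, ticket
import cv2
print(get_obs())
for n in("scene","top"):
    im=cams.snapshot(n); cv2.imwrite(f"pics/{n}0.png",im[:,:,::-1]); print(n,cams.get_calibration(n))
E
```

```text
pics
{'clock': 0.0, 'qpos': array([-1.37899575e+00,  2.76569751e-01,  1.50613827e+00, -4.59977427e-06,
        1.36071413e+00, -1.20999409e-01]), 'qd': array([ 5.35088837e-04, -2.22965702e-03,  1.79619875e-03, -2.46940275e-04,
       -3.12091163e-05,  8.62918174e-04]), 'tau': array([-5.56983468e-04, -4.16769683e+01, -2.45803249e+01, -1.65420365e-04,
        1.12573474e-02, -1.82253125e-06]), 'tcp_pos': array([ 0.17682441, -0.54653204,  0.21065211]), 'orientation': array([-3.10144162e+00, -4.89061115e-01,  1.08708825e-04]), 'ft_force': array([ 0.40095278, -0.24159712, -0.22449237]), 'wrist_torque': array([0.05788561, 0.03622798, 0.05176871]), 'gripper_width': 0.0854617634479532}
scene {'vfov': 48.098049978875494, 'cx': 319.6325627938283, 'cy': 239.26600737573668, 'rvec': array([ 1.93707767,  1.21444417, -0.60589662]), 'tvec': array([-0.25355916, -0.27483511,  1.35864312])}
top {'vfov': 50.686857525314586, 'cx': 316.8491340623972, 'cy': 241.05530520876994, 'rvec': array([ 2.18809915, -2.15865648,  0.03030066]), 'tvec': array([0.00359073, 0.61085085, 1.08172225])}
```

View pics/scene0.png

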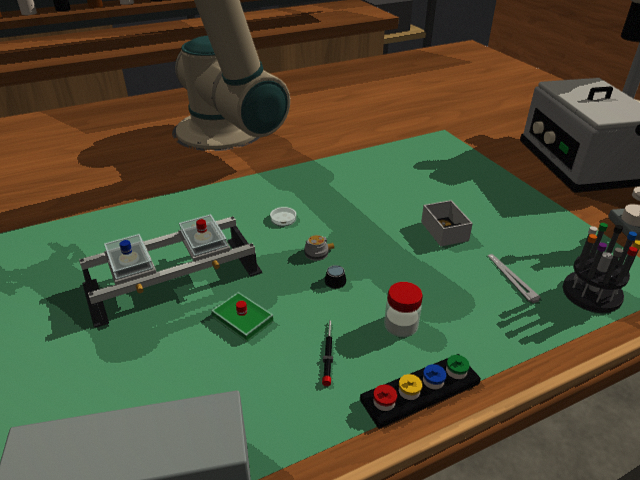

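View pics/top0.png

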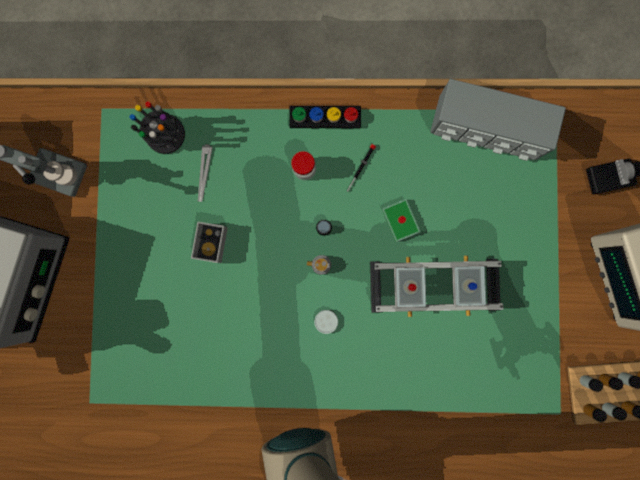

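```bash
cat > h.py <<'E'
import numpy as np, cv2
from plant import get_obs, cams, ticket
from scipy.optimize import least_squares
from scipy.spatial.transform import Rotation as R
def cal(n):
    c=cams.get_calibration(n); f=240/np.tan(np.radians(c['vfov'])/2)
    K=np.array([[f,0,c['cx']],[0,f,c['cy']],[0,0,1]]); return K,np.array(c['rvec']),np.array(c['tvec'])
def proj(n,P):
    K,r,t=cal(n); return cv2.projectPoints(np.atleast_2d(np.array(P,float)),r,t,K,None)[0][:,0]
def back(n,uv,z):
    K,r,t=cal(n); Rm=cv2.Rodrigues(r)[0]
    d=Rm.T@np.linalg.inv(K)@np.array([uv[0],uv[1],1.]); o=-Rm.T@t
    return o+d*(z-o[2])/d[2]
def crop(n,name,u0,v0,u1,v1,s):
    im=cams.snapshot(n)[:,:,::-1]
    cv2.imwrite(f"pics/{n}_{name}_full.png",im)
    cv2.imwrite(f"pics/{name}.png",cv2.resize(im[v0:v1,u0:u1],None,fx=s,fy=s,interpolation=cv2.INTER_CUBIC))
E
python3 - <<'E'
from h import *
for n in("scene","top"):
    print(n,proj(n,[[0,0,0],[.177,-.547,.2],[.3,-.25,.06]]).round(1))
    K,r,t=cal(n);print(-cv2.Rodrigues(r)[0].T@t)
print('red',back('top',(411.5,287),.089),back('scene',(201.5,225),.089))
print('blue',back('top',(472.5,286),.089),back('scene',(125.5,247),.089))
print('tin',back('top',(208,242),.04),back('scene',(446,217),.04))
a=cv2.imread('pics/top0.png');b=cv2.imread('pics/scene0.png')
cv2.imwrite('pics/a1.png',cv2.resize(a[240:330,360:515],None,fx=5,fy=5,interpolation=cv2.INTER_CUBIC))
cv2.imwrite('pics/a2.png',cv2.resize(a[200:280,170:250],None,fx=7,fy=7,interpolation=cv2.INTER_CUBIC))
cv2.imwrite('pics/a3.png',cv2.resize(b[190:330,70:270],None,fx=4,fy=4,interpolation=cv2.INTER_CUBIC))
cv2.imwrite('pics/a4.png',cv2.resize(b[185:260,400:490],None,fx=7,fy=7,interpolation=cv2.INTER_CUBIC))
E
```

```text
scene [[219.3 130.5]
 [-71.  124.9]
 [136.2 189.1]]
[ 1.23642281 -0.31718491  0.59698416]
top [[318.5 527.2]
 [633.4 489.5]
 [442.5 393.7]]
[ 0.54298189 -0.02595976  1.1170369 ]
red [ 0.51629583 -0.18222452  0.089     ] [ 0.50990625 -0.17901068  0.089     ]
blue [ 0.52017759 -0.30364367  0.089     ] [ 0.51601238 -0.30073581  0.089     ]
tin [0.60449841 0.24481847 0.04      ] [0.60940448 0.24268449 0.04      ]
```

View pics/a1.png

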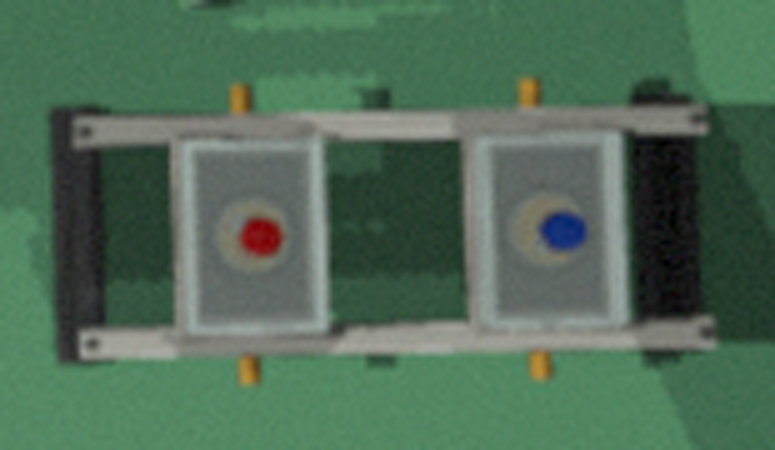

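View pics/a2.png

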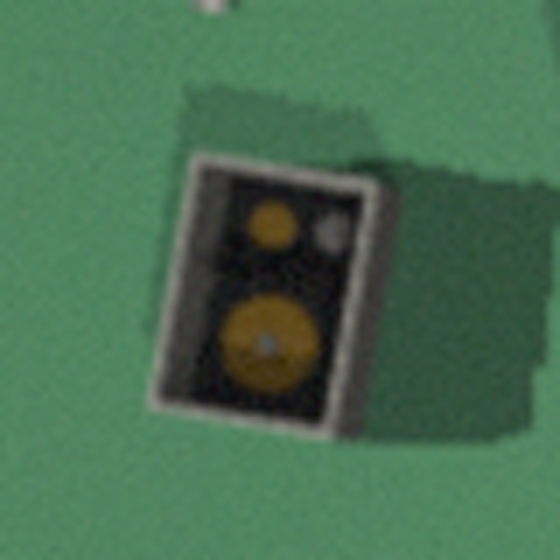

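View pics/a3.png

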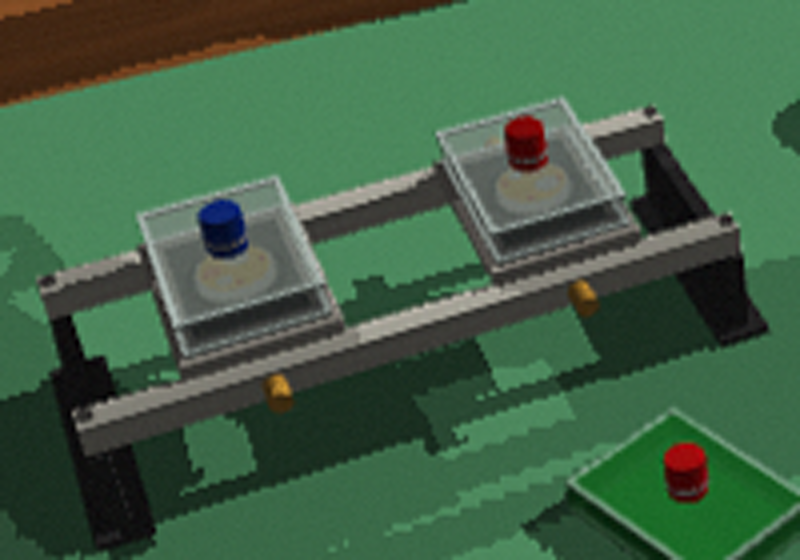

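View pics/a4.png

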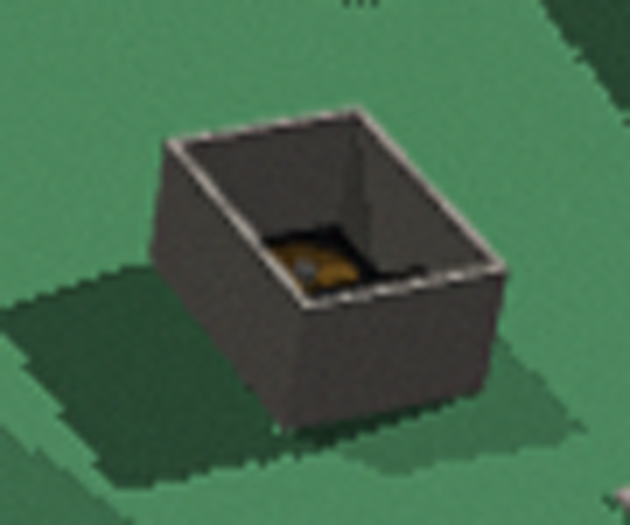

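```bash
cat > fit.py <<'E'
from h import *
def box(cx,cy,yaw,lx,ly,z):
    c,s=np.cos(yaw),np.sin(yaw)
    return np.array([[cx+c*a*lx/2-s*b*ly/2,cy+s*a*lx/2+c*b*ly/2,z] for a,b in((1,1),(1,-1),(-1,-1),(-1,1))])
E
python3 - <<'E'
from fit import *
T=cv2.imread('pics/top0.png');S=cv2.imread('pics/scene0.png')
def cent(im,u0,v0,u1,v1,col):
    p=im[v0:v1,u0:u1].astype(int);b,g,r=p[...,0],p[...,1],p[...,2]
    w=((r-np.maximum(b,g)) if col=='r' else (b-np.maximum(r,g))); w=np.clip(w-25,0,60)
    v,u=np.mgrid[v0:v1,u0:u1]; return np.array([(u*w).sum(),(v*w).sum()])/w.sum()
k={}
for col,bt,bs in(('r',(400,275,425,300),(190,212,215,235)),('b',(460,275,487,297),(112,235,140,258))):
    t=cent(T,*bt,col);s=cent(S,*bs,col)
    def res(p): return np.r_[proj('top',p)[0]-t,proj('scene',p)[0]-s]
    so=least_squares(res,[.51,-.2,.08])
    print(col,t,s,so.x.round(4),so.fun.round(2),'z.091/.089:',back('top',t,.091),back('scene',s,.089))
# tin
top=(np.array([[200,152],[382,180],[335,438],[150,408]])-3)/7+[170,200]
scr=(np.array([[165,142],[360,108],[507,270],[305,305]])-3)/7+[400,185]
for n,uv in(('top',top),('scene',scr)):
    print(n,[back(n,q,.04).round(4)[:2] for q in uv])
    q=np.array([back(n,x,.04) for x in uv]);print(q.mean(0),[np.linalg.norm(q[i]-q[i-1]).round(4) for i in range(4)])
scb=(np.array([[290,430],[150,255],[485,390]])-3)/7+[400,185]
print('bottom',[back('scene',x,0).round(4)[:2] for x in scb])
E
```

```text
r [411.71984012 286.96729651] [201.45049834 223.98715393] [ 0.5168 -0.1807  0.096 ] [-0.44 -0.13 -0.37 -0.01] z.091/.089: [ 0.51641992 -0.18235876  0.091     ] [ 0.50708542 -0.17829096  0.089     ]
b [472.37691091 285.81180812] [125.48249828 243.62765957] [ 0.5209 -0.3     0.0987] [-0.39 -0.08 -0.31 -0.02] z.091/.089: [ 0.52059298 -0.30286148  0.091     ] [ 0.50722214 -0.29925257  0.089     ]
top [array([0.6489, 0.2675]), array([0.6409, 0.2109]), array([0.5616, 0.2233]), array([0.57  , 0.2806])]
[0.60534256 0.24555439 0.04      ] [np.float64(0.08), np.float64(0.0571), np.float64(0.0803), np.float64(0.0579)]
scene [array([0.5577, 0.2283]), array([0.5668, 0.2858]), array([0.6456, 0.273 ]), array([0.6356, 0.2171])]
[0.60144393 0.25104325 0.04      ] [np.float64(0.0787), np.float64(0.0583), np.float64(0.0799), np.float64(0.0567)]
bottom [array([0.6363, 0.2186]), array([0.5545, 0.2311]), array([0.6445, 0.2751])]
```

```bash
python3 - <<'E'
from h import *
T=cv2.imread('pics/top0.png').astype(int)
# mat top edge: transition brown->green ; use g-r sign
d=T[...,1]-T[...,0]*0-T[...,2]
def edge(line):
    # subpixel first crossing of 0
    i=np.where((line[:-1]<10)&(line[1:]>=10))[0]
    return i
for u in range(105,560,35):
    l=cv2.GaussianBlur(d[:,u].astype(np.float32).reshape(-1,1),(1,5),0)[:,0]
    g=np.where(l>8)[0]; print(u,g.min(),g.max(),end=' | ')
print()
for v in range(115,400,25):
    l=d[v]; g=np.where(l>12)[0]; g=g[(g>80)&(g<575)]; print(v,g.min(),g.max(),end=' | ')
print()
S=cv2.imread('pics/scene0.png').astype(int)
d=S[...,1]-S[...,2]
for u in range(0,640,40):
    g=np.where(d[120:,u]>12)[0]+120; print(u,g.min() if len(g) else None,g.max() if len(g) else None,end=' | ')
E
```

```text
105 109 403 | 140 112 404 | 175 109 404 | 210 109 405 | 245 109 406 | 280 109 451 | 315 107 455 | 350 128 409 | 385 110 410 | 420 110 410 | 455 139 411 | 490 148 412 | 525 159 413 | 
115 101 434 | 140 100 458 | 165 99 556 | 190 98 556 | 215 97 557 | 240 96 557 | 265 95 557 | 290 94 558 | 315 93 558 | 340 92 558 | 365 91 559 | 390 90 559 | 
0 233 461 | 40 224 422 | 80 214 415 | 120 205 409 | 160 196 402 | 200 187 396 | 240 177 399 | 280 168 469 | 320 159 451 | 360 149 433 | 400 140 376 | 440 131 382 | 480 153 380 | 520 180 362 | 560 142 344 | 600 223 327 |
```

Request:
{"method": "apply_moves", "body": {"twist": [[0, 0, 0], [0, 0, 0]], "travel": [[0, 0, -10], [0, 0, -20]], "fingers": [85, 85]}}

```text
clock: 0.35
tcp_pos: [0.1768, -0.5466, 0.2313]
orientation: [-3.101, -0.489, 0.0]
ft_force: [-0.6, 1.0, 1.4]
gripper_width: 0.0849
```

```bash
cat >> h.py <<'E'
def goal(p,yawdeg):
    o=get_obs(); Rm=R.from_rotvec(o['orientation']); 
    Rt=R.from_euler('z',yawdeg,degrees=True)*R.from_euler('x',180,degrees=True)
    tr=Rm.inv().apply(np.array(p)-o['tcp_pos'])*1000
    tw=(Rm.inv()*Rt).as_rotvec(degrees=True)
    print('clock',o['clock'],'tcp',o['tcp_pos'].round(4),'travel',tr.round(1),'twist',tw.round(2),'ft',o['ft_force'].round(1),'w',round(o['gripper_width'],4))
E
python3 -c "
from h import *
goal([.514,-.181,.2],2)"
```

```text
clock 0.35 tcp [ 0.1768 -0.5466  0.2313] travel [ 433.3 -244.1   31.8] twist [-0.1   0.   15.92] ft [-0.6  1.   1.4] w 0.0849
```

Request:
{"method": "apply_moves", "body": {"twist": [[0, 0, 2], [0, 0, 4], [0, 0, 6], [0, 0, 8], [0, 0, 10], [0, 0, 12], [0, 0, 14], [0, 0, 16]], "travel": [[45, -25, 0], [95, -54, 0], [150, -85, 0], [205, -116, 0], [260, -147, 0], [315, -178, 0], [370, -209, 10], [415, -234, 20]], "fingers": [76, 76, 76, 76, 76, 76, 76, 76]}}

```text
clock: 1.35
tcp_pos: [0.5016, -0.1947, 0.2129]
orientation: [-3.141, -0.052, -0.003]
ft_force: [-0.1, -1.0, 0.3]
gripper_width: 0.0761
```

```bash
python3 -c "
from h import *
goal([.514,-.181,.16],2)"
```

```text
clock 1.35 tcp [ 0.5016 -0.1947  0.2129] travel [ 12.8 -13.3  53. ] twist [-0.02 -0.12 -0.1 ] ft [-0.1 -1.   0.3] w 0.0761
```

Request:
{"method": "apply_moves", "body": {"twist": [[0, 0, 0], [0, 0, 0], [0, 0, 0]], "travel": [[13, -13, 20], [13, -13, 53], [13, -13, 53]], "fingers": [76, 76, 76]}}

```text
clock: 1.72
tcp_pos: [0.5129, -0.1802, 0.1585]
orientation: [-3.139, -0.053, 0.004]
ft_force: [0.0, -0.4, 0.4]
gripper_width: 0.0757
```

```bash
python3 -c "
from h import *
crop('scene','b1',100,80,300,230+0,4)
crop('top','b2',340,200,540,340,4)
o=get_obs();print(o['tcp_pos'],o['orientation'],o['gripper_width'])
"
```

```text
[ 0.51473654 -0.18174386  0.16108746] [3.14092553 0.05154389 0.00494058] 0.07585635248503271
```

View pics/b1.png

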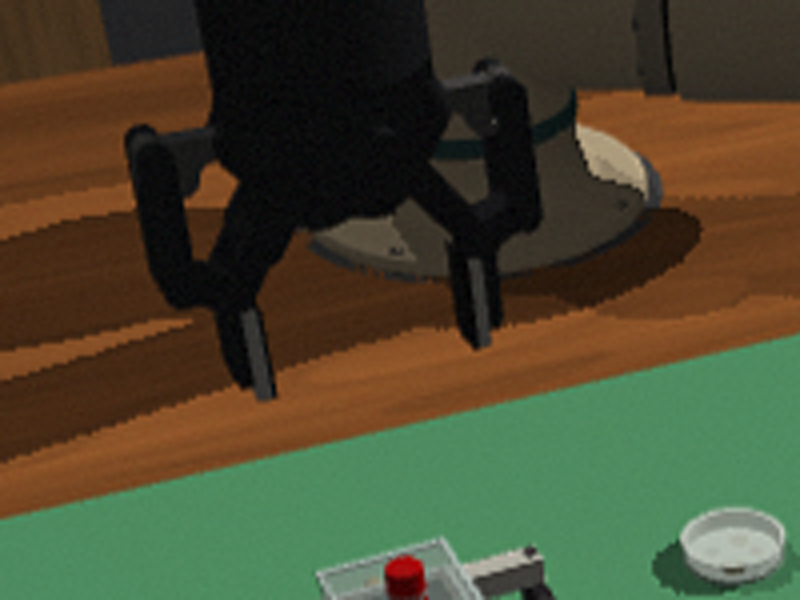

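View pics/b2.png

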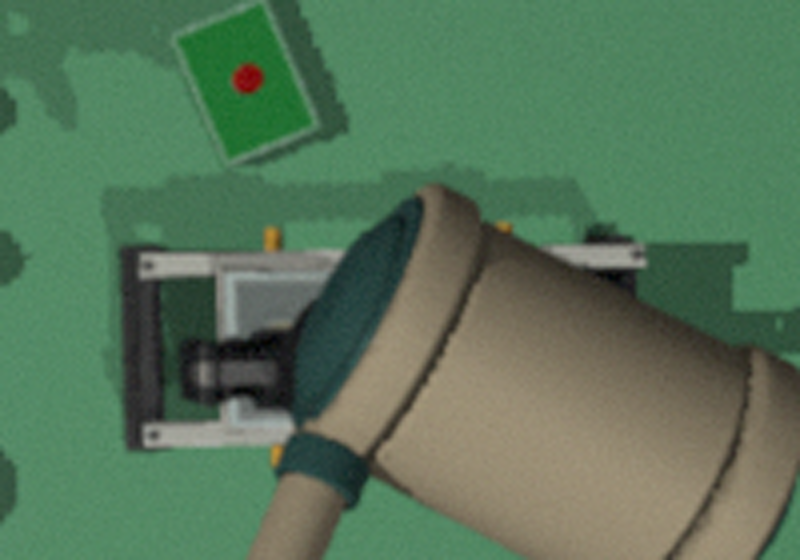

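```bash
python3 -c "
from h import *
oo=[get_obs() for _ in range(1)]
for dz in (-.011,-.005,0,.003):
  P=[]
  for s in(-1,1):
    P.append([.514+.011,-.181+s*.038,.16+dz])
  print(dz,proj('scene',P).round(1))
print(proj('scene',[[.514,-.181,.089]]))
"
```

```text
-0.011 [[173.3 204.6]
 [221.6 193. ]]
-0.005 [[172.6 201.3]
 [221.2 189.7]]
0 [[172.1 198.5]
 [220.8 186.9]]
0.003 [[171.8 196.8]
 [220.6 185.3]]
[[201.00350855 226.62693172]]
```

```bash
python3 -c "
from h import *
for z in(.16,.19,.22,.25): print(z,back('top',(390,292.5),z).round(3),back('scene',(167,179.5),z).round(3),back('scene',(221.2,166.8),z).round(3))
print(proj('scene',[[.514,-.181,.16],[.504,-.181,.16],[.514,-.171,.16],[.514,-.181,.17]]))
o=get_obs();print(o['qpos'],o['tcp_pos'])
"
```

```text
0.16 [ 0.507 -0.131  0.16 ] [ 0.466 -0.213  0.16 ] [ 0.464 -0.123  0.16 ]
0.19 [ 0.508 -0.128  0.19 ] [ 0.519 -0.22   0.19 ] [ 0.517 -0.137  0.19 ]
0.22 [ 0.509 -0.125  0.22 ] [ 0.572 -0.227  0.22 ] [ 0.57 -0.15  0.22]
0.25 [ 0.511 -0.122  0.25 ] [ 0.625 -0.234  0.25 ] [ 0.623 -0.163  0.25 ]
[[194.91607597 189.19456555]
 [193.18725256 186.14805332]
 [201.24727835 187.7146278 ]
 [194.00801756 183.6108035 ]]
[-4.67784806e-01  2.64174789e-01  1.65165748e+00  1.33127400e-03
  1.22286485e+00  1.06974154e+00] [ 0.51473654 -0.18174386  0.16108746]
```

Request:
{"method": "apply_moves", "body": {"twist": [[0, 0, 0], [0, 0, 0], [0, 0, 0]], "travel": [[0, 0, 20], [0, 0, 40], [0, 0, 40]], "fingers": [76, 76, 76]}}

```text
clock: 2.2
tcp_pos: [0.5146, -0.1822, 0.1216]
orientation: [3.141, 0.05, 0.005]
ft_force: [0.2, 1.0, 0.6]
gripper_width: 0.0762
```

```bash
python3 -c "
from h import *
crop('scene','c1',100,130,300,280,4)
o=get_obs();print(o['tcp_pos'],o['orientation'],o['gripper_width'])
"
```

```text
[ 0.51535196 -0.18249923  0.1223588 ] [3.14015096 0.05033846 0.00723375] 0.07590677182622442
```

View pics/c1.png

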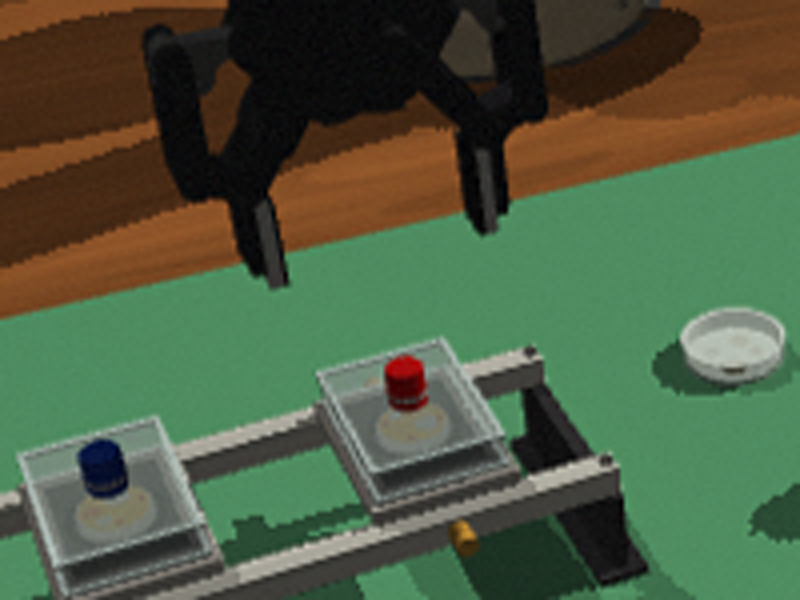

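```bash
python3 -c "
from h import *
t=np.array([389,293]);s=np.array([222.5,99])
so=least_squares(lambda p:np.r_[proj('top',p)[0]-t,proj('scene',p)[0]-s],[.5,-.15,.2]);print(so.x,so.fun)
crop('top','c2',340,200,540,340,4)
"
```

```text
[ 0.51045157 -0.11814486  0.29297303] [1.84253084 0.61486624 1.7316781  0.02423649]
```

View pics/c2.png

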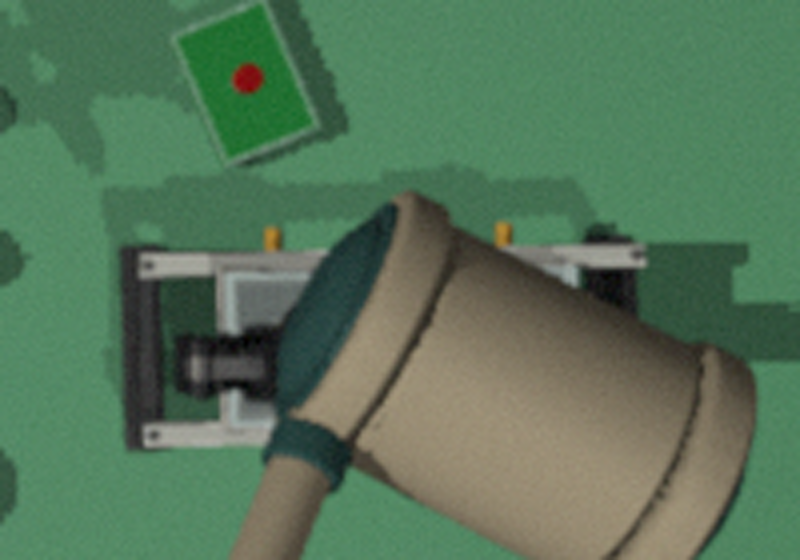

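Request:
{"method": "apply_moves", "body": {"twist": [[0, 0, 0], [0, 0, 0], [0, 0, 0]], "travel": [[0, 0, 16], [0, 0, 32], [0, 0, 32]], "fingers": [76, 76, 76]}}

```text
clock: 2.68
tcp_pos: [0.5145, -0.182, 0.0889]
orientation: [-3.141, -0.05, -0.003]
ft_force: [0.1, -0.0, -0.4]
gripper_width: 0.076
```

```bash
python3 -c "
from h import *
crop('scene','d1',140,160,270,260,6)
o=get_obs();print(o['tcp_pos'],o['orientation'],o['gripper_width'])
"
```

```text
[ 0.51520428 -0.18225895  0.08965991] [3.14077322 0.05064177 0.00545966] 0.07611036836943798
```

View pics/d1.png

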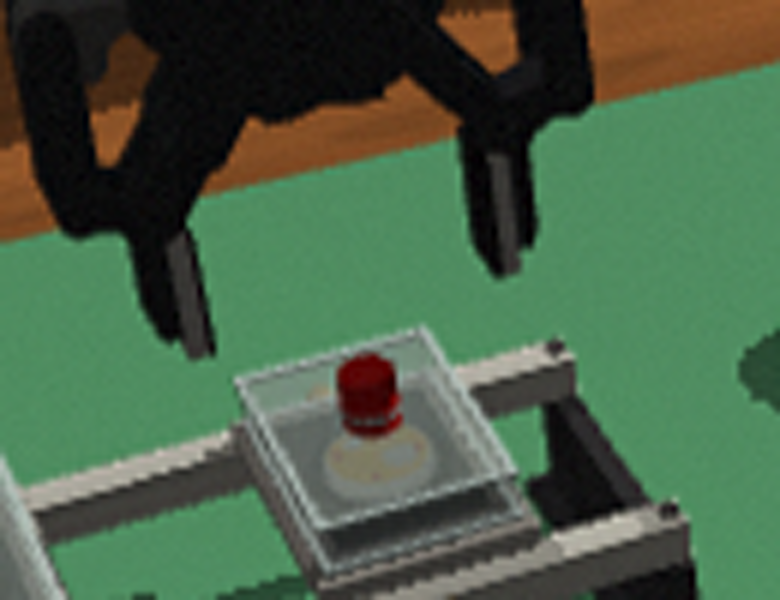

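Request:
{"method": "apply_moves", "body": {"twist": [[0, 0, 0], [0, 0, 0], [0, 0, 0]], "travel": [[0, 0, 10], [0, 0, 26], [0, 0, 26]], "fingers": [76, 76, 76]}}

```text
clock: 3.1
tcp_pos: [0.5143, -0.1817, 0.0624]
orientation: [-3.14, -0.051, -0.001]
ft_force: [-0.0, 0.1, -0.1]
gripper_width: 0.0761
```

```bash
python3 -c "
from h import *
crop('scene','e1',140,160,270,260,6)
crop('top','e2',340,240,500,340,5)
o=get_obs();print(o['tcp_pos'],o['orientation'],o['gripper_width'],o['ft_force'])
"
```

```text
[ 0.51540588 -0.18232799  0.06366867] [3.14080161 0.05063865 0.00537738] 0.07585425345219766 [ 0.18408742  0.37235717 -0.58177698]
```

View pics/e1.png

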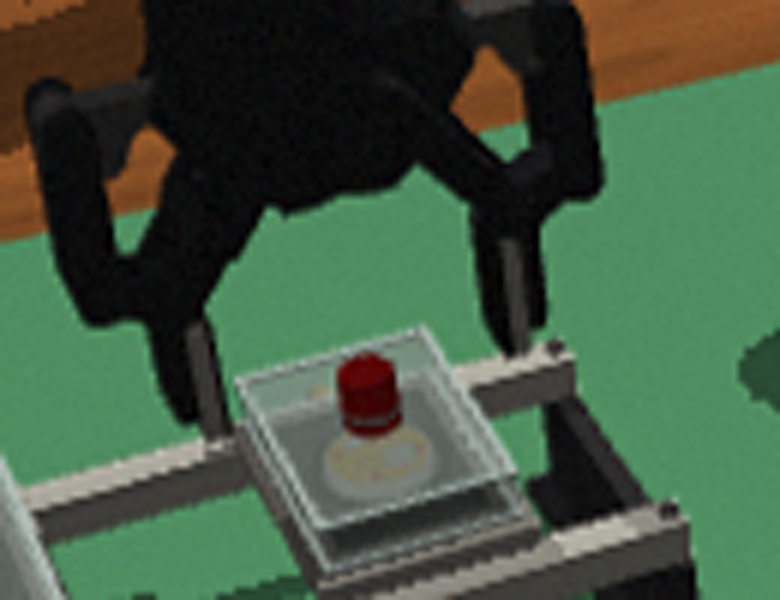

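View pics/e2.png

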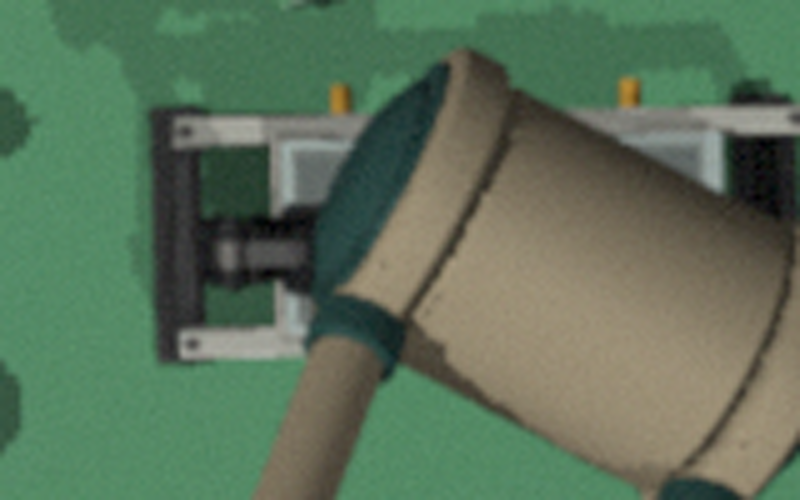

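Request:
{"method": "apply_moves", "body": {"twist": [[0, 0, 0], [0, 0, 0], [0, 0, 0]], "travel": [[0, 0, 6], [0, 0, 14], [0, 0, 14]], "fingers": [76, 76, 76]}}

```text
clock: 3.58
tcp_pos: [0.5149, -0.182, 0.049]
orientation: [-3.141, -0.051, -0.003]
ft_force: [0.2, 0.7, 0.4]
gripper_width: 0.0761
```

```bash
python3 -c "
from h import *
crop('scene','f1',140,160,270,260,6)
o=get_obs();print(o['tcp_pos'],o['orientation'],o['gripper_width'],o['ft_force'])
"
```

```text
[ 0.51516295 -0.18216085  0.04930594] [3.14117946 0.0507243  0.00419567] 0.07566018343145645 [ 0.13193496 -0.29730054 -0.24407658]
```

View pics/f1.png

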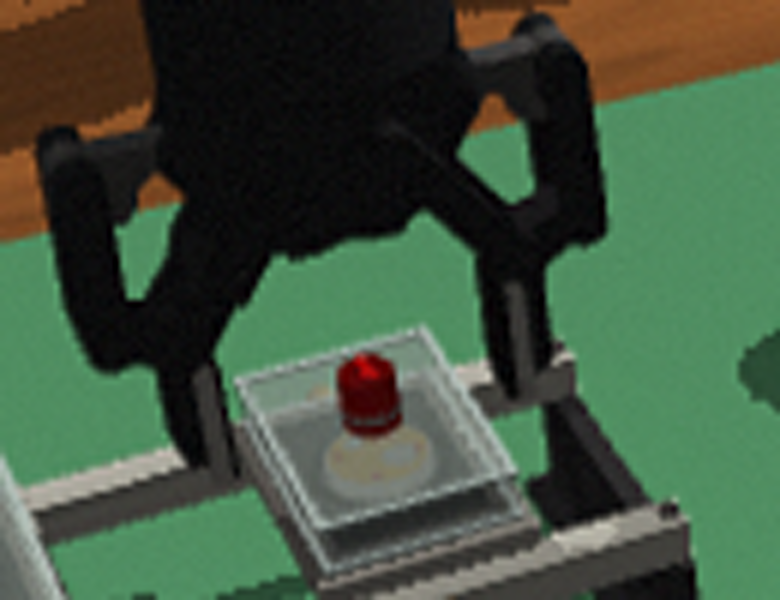

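```bash
python3 -c "
from h import *
def zat(uv,x):
    so=least_squares(lambda p:proj('scene',[x,p[0],p[1]])[0]-uv,[-.18,.1]);return so.x
def px(a): return (np.array(a)-2.5)/6+[140,160]
print('body bottom x=.553',zat(px((310,250)),.553),'x=.515',zat(px((310,250)),.515), zat(px((310,250)),.557))
print('knob top x .516',zat(px((366,362)),.516))
print('tipL',zat(px((233,478)),.526),zat(px((233,478)),.518),'tipR',zat(px((513,397)),.526))
print('rail top right end', back('scene',px((560,345)),.056), back('top',[0,0],.05))
T=lambda a:(np.array(a)-2)/5+[360,240]
for q in ((85,130),(697,118),(92,345),(707,333)): print('screw top',back('top',T(q),.056).round(4))
S=lambda a:(np.array(a)-1.5)/4+[70,190]
for q in ((650,113),(47,285),(727,220),(85,415)): print('screw scene',back('scene',S(q),.056).round(4))
"
```

```text
body bottom x=.553 [-0.19650321  0.16498362] x=.515 [-0.18979301  0.14096332] [-0.19720955  0.16751207]
knob top x .516 [-0.18031987  0.10330878]
tipL [-0.22160652  0.08480058] [-0.22053022  0.07903293] tipR [-0.14443846  0.08709578]
rail top right end [ 0.46332268 -0.11324704  0.056     ] [1.13698019 0.7234822  0.05      ]
screw top [ 0.5588 -0.1148  0.056 ]
screw top [ 0.5673 -0.367   0.056 ]
screw top [ 0.4697 -0.1183  0.056 ]
screw top [ 0.4789 -0.3704  0.056 ]
screw scene [ 0.4651 -0.1153  0.056 ]
screw scene [ 0.4756 -0.3691  0.056 ]
screw scene [ 0.5532 -0.1114  0.056 ]
screw scene [ 0.5616 -0.3653  0.056 ]
```

Request:
{"method": "apply_moves", "body": {"twist": [[0, 0, 0], [0, 0, 0], [0, 0, 0]], "travel": [[0, 0, 4], [0, 0, 8], [0, 0, 8]], "fingers": [76, 76, 76]}}

```text
clock: 4.0
tcp_pos: [0.5149, -0.182, 0.0409]
orientation: [-3.141, -0.051, -0.003]
ft_force: [0.7, 0.5, 0.2]
gripper_width: 0.0755
```

```bash
python3 -c "
from h import *
crop('scene','g1',140,160,270,260,6)
o=get_obs();print(o['tcp_pos'],o['orientation'],o['gripper_width'],o['ft_force'])
"
```

```text
[ 0.51502053 -0.18210393  0.0410905 ] [-3.14096472 -0.05065471 -0.00352355] 0.07614038547365524 [-0.68898033 -0.18963586  0.18130829]
```

View pics/g1.png

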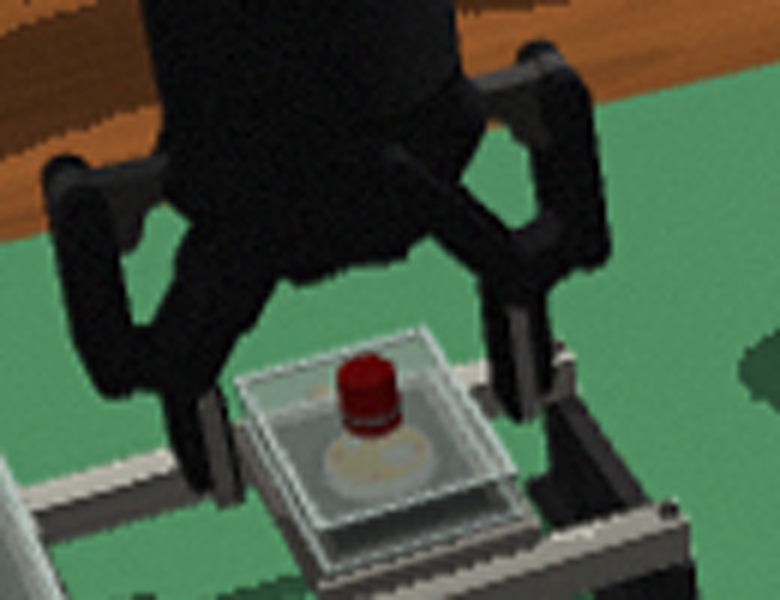

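```bash
cat > cc.py <<'E'
from h import *
T=lambda a:(np.array(a)-2)/5+[360,240]
S=lambda a:(np.array(a)-1.5)/4+[70,190]
T7=lambda a:(np.array(a)-3)/7+[170,200]
S7=lambda a:(np.array(a)-3)/7+[400,185]
W=[];U=[]
for q,s in zip(((85,130),(697,118),(92,345),(707,333)),((727,220),(85,415),(650,113),(47,285))):
    W.append(back('top',T(q),.056));U.append(S(s))
for t,s,z in(((411.72,286.97),(201.45,223.99),.089),((472.38,285.81),(125.48,243.63),.089)):
    W.append(back('top',t,.091));W[-1][2]=.089;U.append(np.array(s))
for t,s in zip(((200,152),(382,180),(335,438),(150,408)),((507,270),(305,305),(165,142),(360,108))):
    pass
tt=[(200,152),(382,180),(335,438),(150,408)]; ss=[(507,270),(305,305),(165,142),(360,108)]
for t,s in zip(tt,ss): W.append(back('top',T7(t),.04));U.append(S7(s))
W=np.array(W);U=np.array(U)
K,r0,t0=cal('scene')
def f(p): return (cv2.projectPoints(W,p[:3],p[3:],K,None)[0][:,0]-U).ravel()
def fr(p): return np.r_[f(p),(p[:3]-r0)/.003*.3,(p[3:]-t0)/.003*.3]
so=least_squares(fr,np.r_[r0,t0],x_scale=.001)
rs,ts=so.x[:3],so.x[3:]
def sproj(P): return cv2.projectPoints(np.atleast_2d(np.array(P,float)),rs,ts,K,None)[0][:,0]
def zat(uv,x):
    return least_squares(lambda p:sproj([x,p[0],p[1]])[0]-uv,[-.18,.1]).x
if __name__=='__main__':
    print(f(np.r_[r0,t0]).reshape(-1,2).round(1).tolist()); print(f(so.x).reshape(-1,2).round(1).tolist(),so.x-np.r_[r0,t0])
    px=lambda a:(np.array(a)-2.5)/6+[140,160]
    print('g1 tipL',zat(px((240,505)),.524),'tipR',zat(px((520,418)),.524))
    im=cv2.imread('pics/scene_g1_full.png')[160:260,140:270]; im=cv2.resize(im,None,fx=6,fy=6,interpolation=cv2.INTER_CUBIC)
    yaw=np.radians(2); c,s=np.cos(yaw),np.sin(yaw)
    def L(a,b,col):
        a,b=[tuple(int(v) for v in ((q-[140,160])*6+2.5)) for q in sproj([a,b])]; cv2.line(im,a,b,col,1)
    def P(x,y,z): return [.5155+c*x-s*y,-.182+s*x+c*y,z]
    def B(lx,ly,z,col):
        q=[P(a*lx/2,b*ly/2,z) for a,b in((1,1),(1,-1),(-1,-1),(-1,1))]
        for i in range(4): L(q[i-1],q[i],col)
    B(.084,.062,.064,(0,255,255));B(.084,.062,.056,(0,255,255));B(.077,.055,.08,(255,255,0))
    for sy in(-1,1):
        for sx in (-1,1): L(P(sx*.011,sy*.038,.041),P(sx*.011,sy*.038,.08),(255,0,255))
    L(P(0,0,.098),P(0,0,.080),(255,255,255))
    cv2.imwrite('pics/g1o.png',im)
E
python3 cc.py
```

```text
[[-0.8, 2.4], [-0.7, 2.7], [-0.8, 1.8], [-0.7, 1.4], [-0.9, 3.6], [-0.9, 5.4], [-1.3, 1.7], [-1.1, 2.5], [-1.0, 1.7], [-1.2, 1.5]]
[[0.3, -0.2], [-0.1, -0.6], [0.1, -0.5], [-0.1, -1.5], [0.1, 0.8], [-0.1, 2.2], [-0.1, -0.3], [0.1, 0.4], [0.0, -0.1], [-0.2, -0.2]] [-0.00580049 -0.00369661 -0.0011592   0.00138359 -0.00137114 -0.00038401]
g1 tipL [-0.22311341  0.06920448] tipR [-0.14496708  0.07348242]
```

View pics/g1o.png

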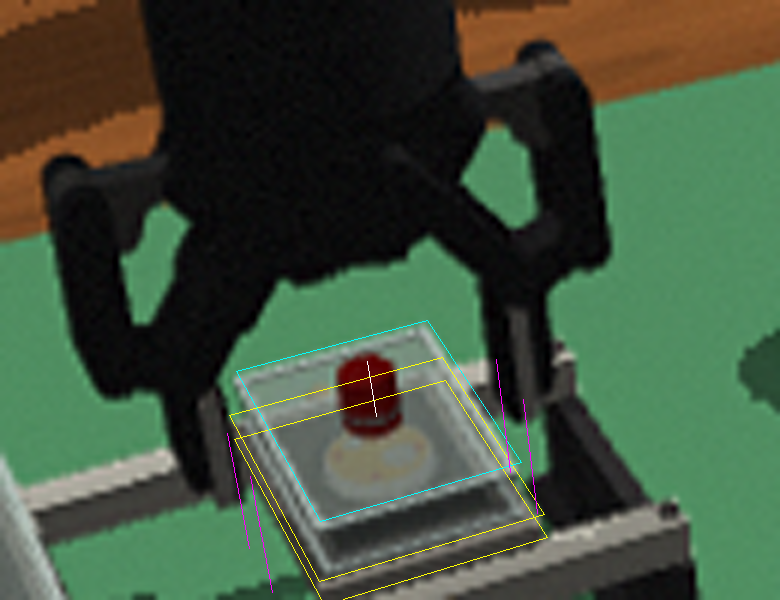

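Request:
{"method": "apply_moves", "body": {"twist": [[0, 0, 0], [0, 0, 0], [0, 0, 0], [0, 0, 0], [0, 0, 0]], "travel": [[0, 0, 2], [0, 0, 4], [0, 0, 6], [0, 0, 8], [0, 0, 9]], "fingers": [76, 76, 76, 76, 76]}}

```text
clock: 4.68
tcp_pos: [0.515, -0.1821, 0.0319]
orientation: [-3.141, -0.051, -0.003]
ft_force: [-0.3, 1.0, 0.4]
gripper_width: 0.0761
```

```bash
python3 -c "
from h import *
crop('scene','h1',140,160,270,260,6)
o=get_obs();print(o['tcp_pos'],o['orientation'],o['gripper_width'],o['ft_force'])
"
```

```text
[ 0.51495335 -0.1820378   0.03187396] [-3.14083141e+00 -5.06987535e-02 -3.13628563e-03] 0.07593891813484231 [0.10372775 0.16078726 0.09026951]
```

View pics/h1.png

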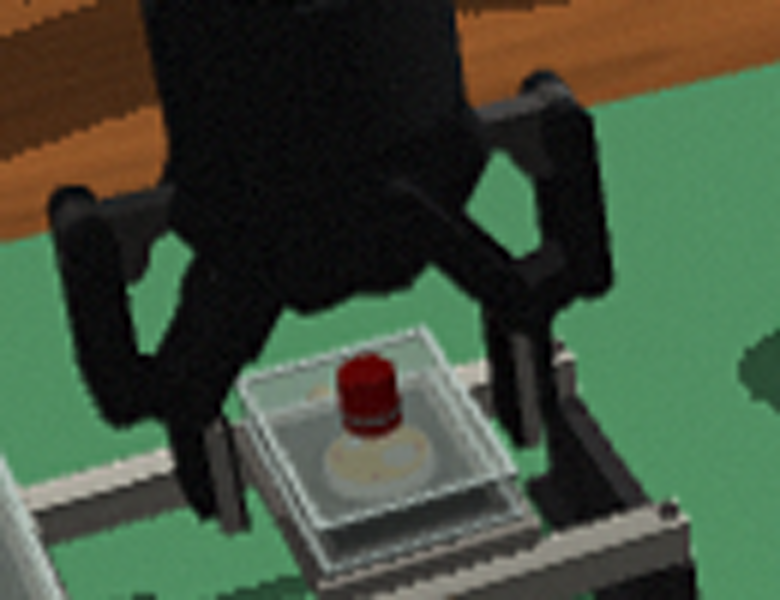

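Request:
{"method": "apply_moves", "body": {"twist": [[0, 0, 0], [0, 0, 0], [0, 0, 0], [0, 0, 0], [0, 0, 0]], "travel": [[0, 0, 3], [0, 0, 6], [0, 0, 9], [0, 0, 12], [0, 0, 12]], "fingers": [76, 76, 76, 76, 76]}}

```text
clock: 5.35
tcp_pos: [0.5148, -0.1819, 0.0195]
orientation: [-3.141, -0.051, -0.002]
ft_force: [-0.6, 0.3, 0.1]
gripper_width: 0.076
```

```bash
python3 -c "
from h import *
crop('scene','i1',140,160,270,260,6)
o=get_obs();print(o['tcp_pos'],o['orientation'],o['gripper_width'],o['ft_force'])
"
```

```text
[ 0.51493854 -0.18197305  0.01970691] [-3.14065099e+00 -5.07161236e-02 -2.79555599e-03] 0.0758386812478445 [-0.11166548 -0.62282769  0.16605148]
```

View pics/i1.png

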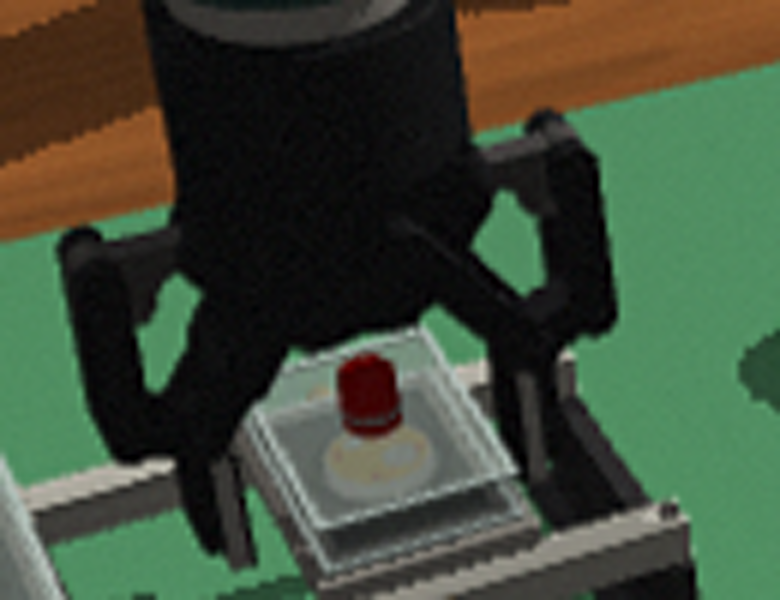

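```bash
python3 -c "
from cc import *
px=lambda a:(np.array(a)-2.5)/6+[140,160]
for x in(.515,.524): print('tipL inner bottom',zat(px((254,566)),x),'tipR inner bottom',zat(px((528,480)),x),zat(px((547,478)),x))
print(sproj([[.524,-.182-.031,.060],[.524,-.182+.031,.06],[.5155,-.182,.089]])*6-np.array([140,160])*6)
"
```

```text
tipL inner bottom [-0.22126492  0.04154556] tipR inner bottom [-0.14266081  0.04553149] [-0.13717928  0.04446708]
tipL inner bottom [-0.22251965  0.04833674] tipR inner bottom [-0.14489257  0.05227312] [-0.13947917  0.05122194]
[[279.9510781  519.94751977]
 [501.46984276 460.76446128]
 [369.71436448 386.75122697]]
```

Request:
{"method": "apply_moves", "body": {"twist": [[0, 0, 0], [0, 0, 0], [0, 0, 0]], "travel": [[0, 0, 3], [0, 0, 5], [0, 0, 5]], "fingers": [76, 76, 70]}}

```text
clock: 5.78
tcp_pos: [0.5147, -0.1819, 0.0145]
orientation: [-3.14, -0.051, -0.002]
ft_force: [0.8, 0.3, -0.4]
gripper_width: 0.0703
```

Request:
{"method": "apply_moves", "body": {"twist": [[0, 0, 0], [0, 0, 0], [0, 0, 0], [0, 0, 0]], "travel": [[0, 0, 0], [0, 0, 0], [0, 0, 0], [0, 0, 0]], "fingers": [67, 64, 61, 58], "force": 20}}

```text
clock: 6.28
tcp_pos: [0.5148, -0.1818, 0.0147]
orientation: [-3.14, -0.051, -0.002]
ft_force: [-1.1, 1.4, 2.1]
gripper_width: 0.0617
```

```bash
python3 -c "
from h import *
crop('scene','j1',140,160,270,260,6)
o=get_obs();print(o['tcp_pos'],o['orientation'],o['gripper_width'],o['ft_force'],o['wrist_torque'])
"
```

```text
[ 0.51478355 -0.1818188   0.01468928] [-3.14037888e+00 -5.04870501e-02 -2.34514381e-03] 0.06155068088415532 [-0.47013779  1.29557909  3.33836923] [ 0.13569349  0.07872387 -0.0469559 ]
```

View pics/j1.png

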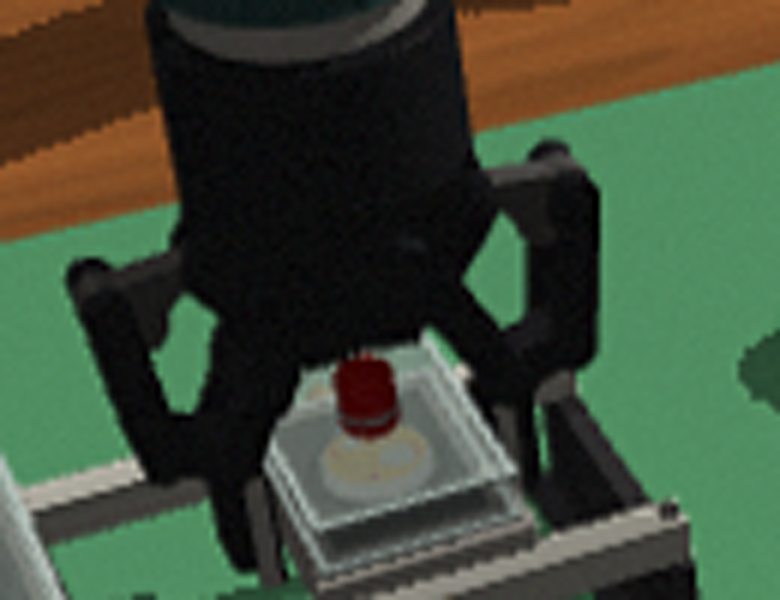

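Request:
{"method": "apply_moves", "body": {"twist": [[0, 0, 0], [0, 0, 0], [0, 0, 0], [0, 0, 0], [0, 0, 0], [0, 0, 0], [0, 0, 0]], "travel": [[0, 0, 0], [0, 0, 0], [0, 0, 0], [0, 0, -2], [0, 0, -4], [0, 0, -6], [0, 0, -6]], "fingers": [56, 56, 56, 56, 56, 56, 56], "force": 65}}

```text
clock: 7.2
tcp_pos: [0.5148, -0.1818, 0.021]
orientation: [-3.14, -0.05, -0.002]
ft_force: [-0.4, -0.2, -1.5]
gripper_width: 0.0604
```

```bash
python3 -c "
from h import *
crop('scene','k1',140,160,270,260,6)
o=get_obs();print(o['tcp_pos'],o['orientation'],o['gripper_width'],o['ft_force'],o['wrist_torque'])
"
```

```text
[ 0.51489319 -0.18181081  0.02114995] [-3.14035079e+00 -5.03677643e-02 -2.74252223e-03] 0.060653938252801555 [ 0.22489367 -0.02327681 -1.3419583 ] [ 0.0948743   0.04352839 -0.02782562]
```

View pics/k1.png

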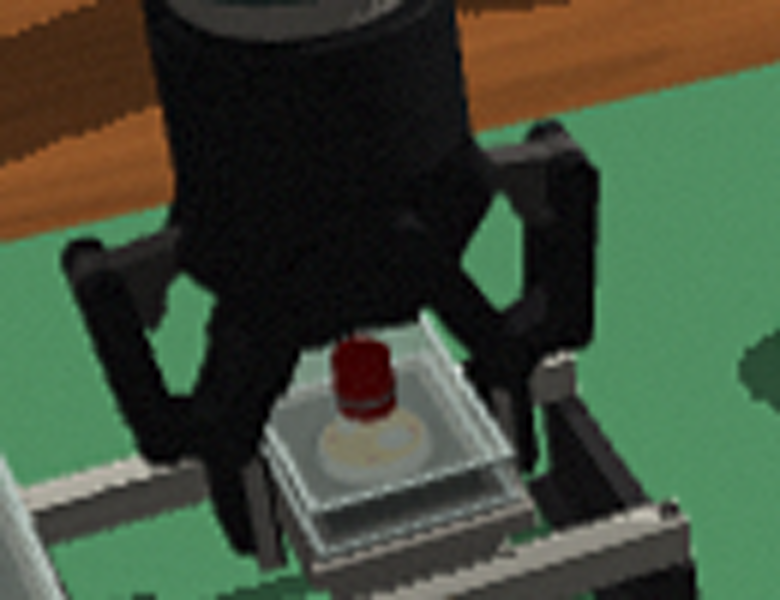

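Request:
{"method": "apply_moves", "body": {"twist": [[0, 0, 0], [0, 0, 0], [0, 0, 0], [0, 0, 0], [0, 0, 0], [0, 0, 0], [0, 0, 0], [0, 0, 0]], "travel": [[0, 0, -2], [0, 0, -5], [0, 0, -9], [0, 0, -15], [0, 0, -24], [0, 0, -36], [0, 0, -48], [0, 0, -60]], "fingers": [56, 56, 56, 56, 56, 56, 56, 56]}}

```text
clock: 8.25
tcp_pos: [0.5149, -0.1819, 0.0822]
orientation: [-3.141, -0.05, -0.004]
ft_force: [-0.4, -0.2, -2.8]
gripper_width: 0.0606
```

```bash
python3 -c "
from h import *
crop('scene','l1',100,100,300,250,4)
o=get_obs();print(o['tcp_pos'],o['orientation'],o['gripper_width'],o['ft_force'],o['wrist_torque'])
goal([.604,.246,.095],-9)
"
```

```text
[ 0.51598041 -0.18240554  0.08373302] [3.14036091 0.05055204 0.00767739] 0.060498076389109166 [ 0.34211214  0.40459117 -0.10421957] [-0.021492   -0.01562755 -0.00670177]
clock 8.3 tcp [ 0.516  -0.1824  0.0837] travel [ 101.8 -425.3  -11.2] twist [ 0.02 -0.28 10.84] ft [ 0.3  0.4 -0.1] w 0.0605
```

View pics/l1.png

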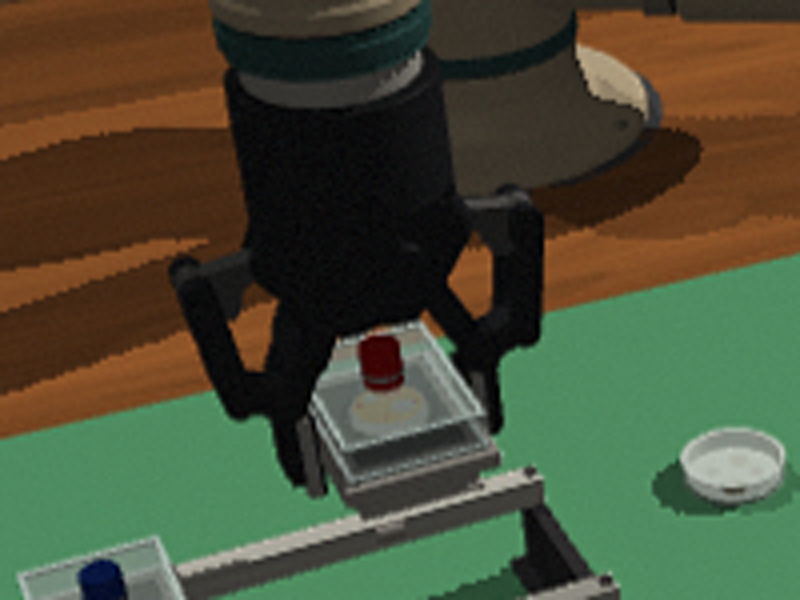

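Request:
{"method": "apply_moves", "body": {"twist": [[0, 0, 0.5], [0, 0, 1.5], [0, 0, 3], [0, 0, 4.5], [0, 0, 6], [0, 0, 7.5], [0, 0, 9], [0, 0, 10]], "travel": [[4, -15, -5], [14, -60, -10], [27, -115, -10], [41, -170, -10], [55, -230, -10], [68, -285, -10], [82, -340, -10], [92, -385, -10]], "fingers": [56, 56, 56, 56, 56, 56, 56, 56]}}

```text
clock: 9.3
tcp_pos: [0.595, 0.2088, 0.0937]
orientation: [-3.133, 0.223, -0.007]
ft_force: [-0.2, 0.0, -2.1]
gripper_width: 0.0604
```

```bash
python3 -c "
from h import *
goal([.604,.248,.085],-9)
"
```

```text
clock 9.3 tcp [0.595  0.2088 0.0937] travel [  3.3 -40.    8.7] twist [-0.03 -0.25  0.87] ft [-0.2  0.  -2.1] w 0.0604
```

Request:
{"method": "apply_moves", "body": {"twist": [[0, 0, 0.4], [0, -0.1, 0.9], [0, -0.2, 0.9], [0, -0.2, 0.9]], "travel": [[2, -20, 0], [3, -36, 5], [3, -40, 9], [3, -40, 9]], "fingers": [56, 56, 56, 56]}}

```text
clock: 9.8
tcp_pos: [0.6029, 0.2473, 0.0839]
orientation: [3.131, -0.247, -0.001]
ft_force: [-0.3, 0.5, -2.0]
gripper_width: 0.0606
```

```bash
python3 -c "
from h import *
goal([.604,.248,.085],-9)
crop('scene','m1',380,110,510,260,5)
crop('top','m2',160,180,300,290,5)
goal([.604,.248,.085],-9)
"
```

```text
clock 9.8 tcp [0.6029 0.2473 0.0839] travel [ 1.  -0.8 -1.1] twist [ 0.04  0.05 -0.04] ft [-0.3  0.5 -2. ] w 0.0606
clock 9.9 tcp [0.6034 0.2469 0.0846] travel [ 0.4 -1.2 -0.4] twist [ 0.01 -0.02 -0.08] ft [ 0.5  0.2 -1.9] w 0.0606
```

View pics/m1.png

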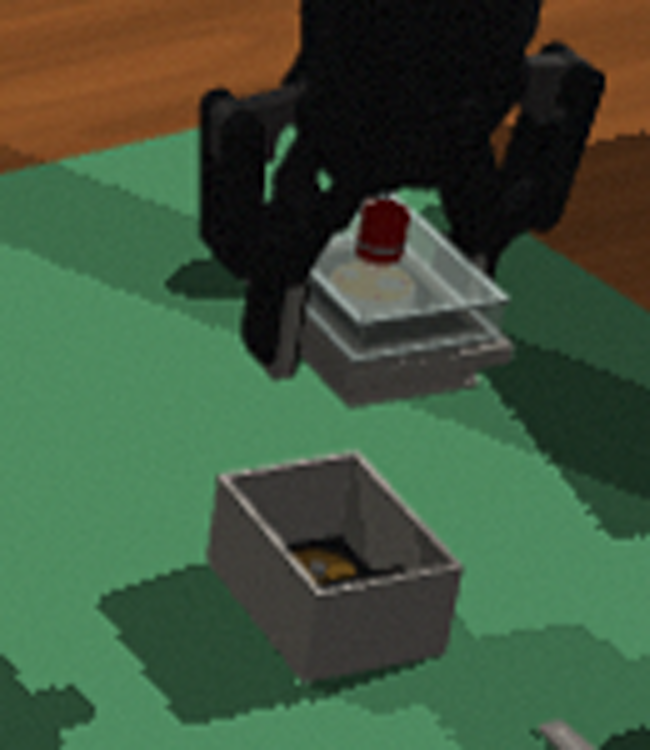

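View pics/m2.png

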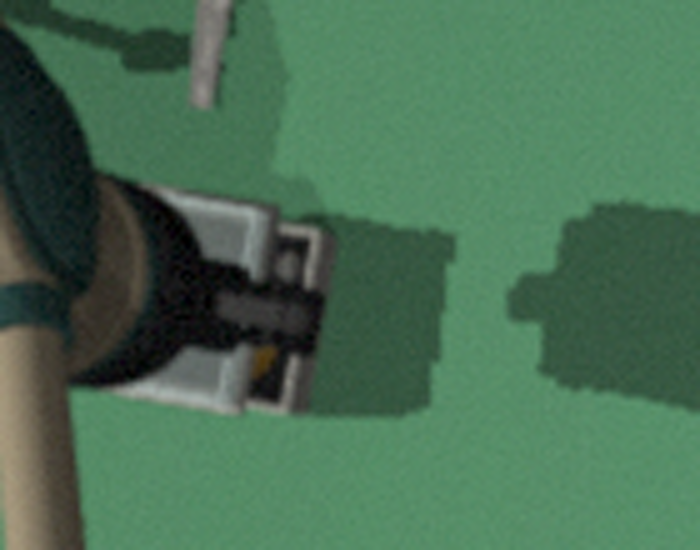

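```bash
python3 -c "
import cv2
a=cv2.imread('pics/scene_m1_full.png')[145:195,430:490]
cv2.imwrite('pics/m3.png',cv2.resize(a,None,fx=12,fy=12,interpolation=cv2.INTER_CUBIC))
a=cv2.imread('pics/top_m2_full.png')[210:270,180:240]
cv2.imwrite('pics/m4.png',cv2.resize(a,None,fx=10,fy=10,interpolation=cv2.INTER_CUBIC))
"
```

```text
(no output)
```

View pics/m3.png

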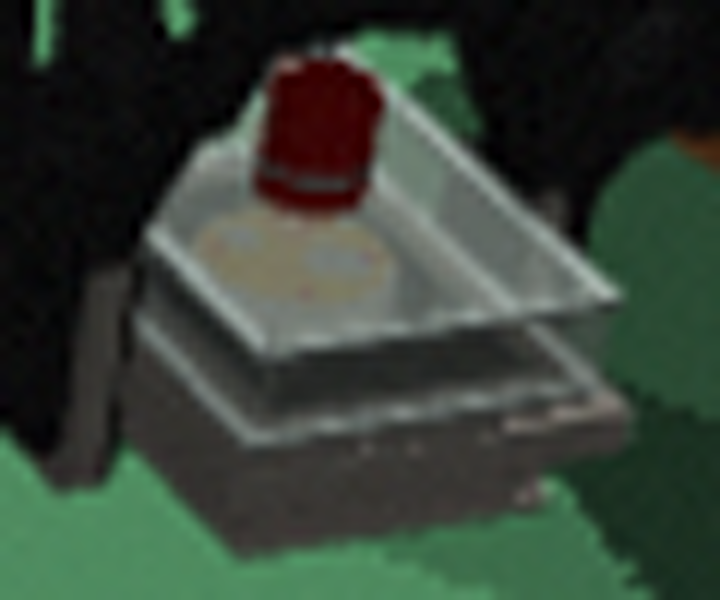

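View pics/m4.png

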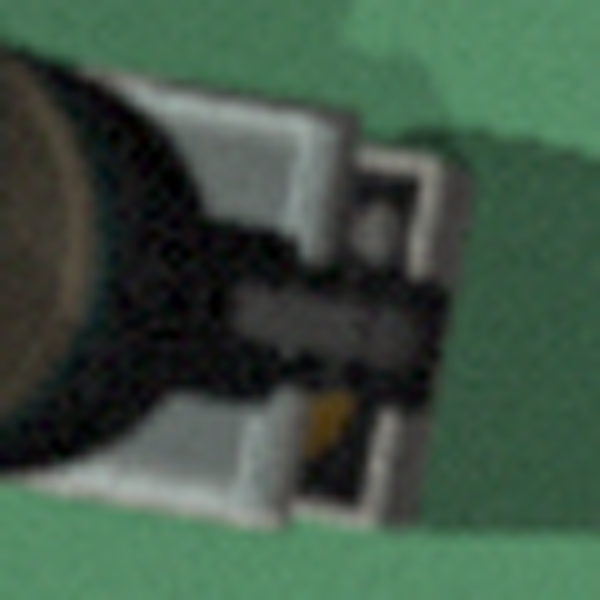

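```bash
python3 -c "
from cc import *
t=lambda a:(np.array(a)-4.5)/10+[180,210]
z=.134
a=back('top',t((352,112)),z);b=back('top',t((285,528)),z)
print(a,b,np.linalg.norm(a-b),np.degrees(np.arctan2(*(a-b)[[1,0]])))
yaw=np.radians(-9);print('center',(a+b)/2+np.array([-np.sin(yaw),np.cos(yaw),0])*.031)
s=lambda a:(np.array(a)-5.5)/12+[430,145]
def P(p,q):
    c,d=np.cos(yaw),np.sin(yaw);return [p[0]+c*q[0]-d*q[1],p[1]+d*q[0]+c*q[1],p[2]+q[2]]
mod=[(.0385,-.0275,.004),(.0385,-.0275,.02),(.0385,.0275,.02),(.042,.031,.004),(.036,-.025,-.016),(.0,0,.029)]
obs=[(245,440),(268,350),(615,297),(628,408),(240,556),(318,140)]
mt=[(.042,-.031,.004),(-.042,-.031,.004)];ot=[t((352,112)),t((285,528))]
def f(p,sc=True):
    r=(sproj([P(p,m) for m in mod])-np.array([s(o) for o in obs])).ravel()
    r2=(proj('top',[P(p,m) for m in mt])-np.array(ot)).ravel()
    return np.r_[r,r2]
so=least_squares(f,[.604,.248,.13]);print(so.x,so.fun.reshape(-1,2).round(1))
for zf in (.1296,.125):
  so=least_squares(lambda p:f([p[0],p[1],zf])[:12],[.604,.248]);print('scene only',zf,so.x,so.fun.reshape(-1,2).round(1).tolist())
"
```

```text
[0.64107496 0.2090039  0.134     ] [0.55930972 0.2199713  0.134     ] 0.08249750332386578 -7.639643088226573
center [0.60504181 0.24510594 0.134     ]
[0.60433542 0.24457535 0.12860363] [[ 0.3  0.9]
 [-0.2 -0.1]
 [ 0.5 -0.4]
 [ 0.7 -0.6]
 [-0.4  0.5]
 [ 0.1 -0.3]
 [ 1.   0.1]
 [-0.1  0.7]]
scene only 0.1296 [0.6054763  0.24316191] [[0.1, 0.8], [-0.4, -0.1], [0.4, -0.4], [0.6, -0.6], [-0.6, 0.5], [-0.1, -0.4]]
scene only 0.125 [0.59932323 0.24885319] [[0.2, 0.8], [-0.3, -0.1], [0.2, -0.4], [0.4, -0.6], [-0.5, 0.4], [-0.0, -0.2]]
```

```bash
python3 -c "
from h import *
goal([.6042,.2481,.028],-9)"
```

```text
clock 9.9 tcp [0.6034 0.2469 0.0846] travel [ 0.6 -1.3 56.6] twist [ 0.01 -0.02 -0.08] ft [ 0.5  0.2 -1.9] w 0.0606
```

Request:
{"method": "apply_moves", "body": {"twist": [[0, 0, 0], [0, 0, 0], [0, 0, 0], [0, 0, 0], [0, 0, 0]], "travel": [[0.6, -1.3, 10], [0.6, -1.3, 25], [0.6, -1.3, 42], [0.6, -1.3, 54], [0.6, -1.3, 54]], "fingers": [56, 56, 56, 56, 56]}}

```text
clock: 10.52
tcp_pos: [0.6031, 0.2477, 0.0288]
orientation: [3.13, -0.249, -0.005]
ft_force: [0.1, 0.4, -2.2]
gripper_width: 0.0606
```

```bash
python3 -c "
from h import *
crop('scene','n1',410,170,490,250,9)
crop('top','n2',170,200,240,270,9)
goal([.6042,.2481,.028],-9)
"
```

```text
clock 10.625 tcp [0.6045 0.2482 0.0305] travel [-0.2  0.1  2.5] twist [ 0.01 -0.02 -0.08] ft [ 0.4  0.7 -2. ] w 0.0606
```

View pics/n1.png

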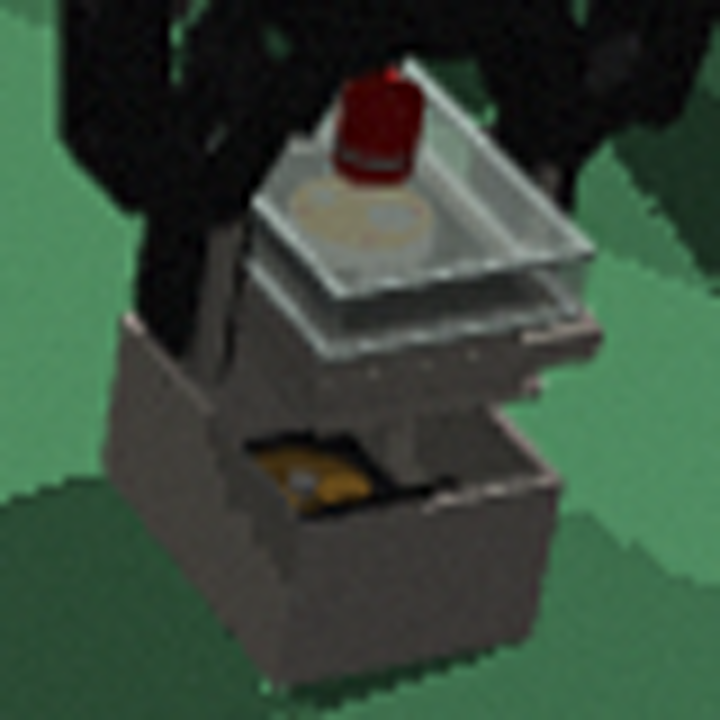

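View pics/n2.png

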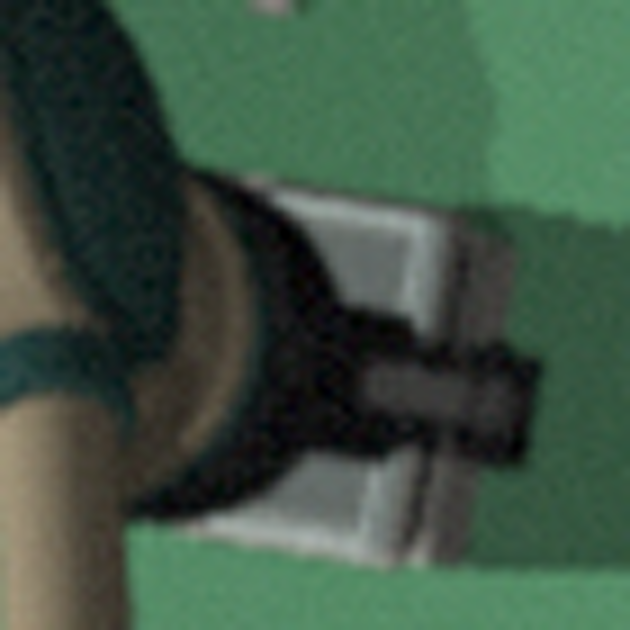

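```bash
cat > tr.py <<'E'
from cc import *
def P(p,q,yaw):
    c,d=np.cos(yaw),np.sin(yaw);return [p[0]+c*q[0]-d*q[1],p[1]+d*q[0]+c*q[1],p[2]+q[2]]
def fit(mod,obs,mt,ot,yaw=np.radians(-9),p0=(.604,.248,.08),zfix=None,fy=False):
    def f(p):
        y=p[3] if fy else yaw
        p=list(p[:3]); 
        if zfix is not None:p[2]=zfix
        r=(sproj([P(p,m,y) for m in mod])-np.array(obs)).ravel()
        if mt: r=np.r_[r,(proj('top',[P(p,m,y) for m in mt])-np.array(ot)).ravel()]
        return r
    so=least_squares(f,list(p0)+([yaw] if fy else [])); return so.x.round(4),so.fun.reshape(-1,2).round(1).tolist()
E
python3 -c "
from tr import *
s=lambda a:(np.array(a)-4)/9+[410,170]
t=lambda a:(np.array(a)-4)/9+[170,200]
mod=[(.0385,-.0275,.004),(.0385,-.0275,.02),(.0385,.0275,.02),(.042,.031,.004),(0,0,.029)]
obs=[s(a) for a in((328,357),(340,295),(592,250),(602,325),(378,130))]
mt=[(.042,-.031,.004),(-.042,-.031,.004)];ot=[t((452,210)),t((398,568))]
print('tray',fit(mod,obs,mt,ot)); print(fit(mod,obs,mt,ot,fy=True)[0]); print(fit(mod,obs,None,None,zfix=.0745)[0])
tm=[(-.04,-.029,0),(.04,-.029,0),(.04,.029,0),(.04,-.029,-.04),(.04,.029,-.04),(-.04,-.029,-.04)]
to=[s(a) for a in((125,318),(298,522),(557,482),(278,685),(530,640),(105,465))]
T7=lambda a:(np.array(a)-3)/7+[170,200]
tt=[(.04,.029,0),(.04,-.029,0),(-.04,-.029,0),(-.04,.029,0)];tto=[T7(a) for a in ((200,152),(382,180),(335,438),(150,408))]
print('tin',fit(tm,to,tt,tto,p0=(.604,.248,.04),fy=True)); print('tin scene only',fit(tm,to,None,None,zfix=.04,fy=True)[0])
"

```

```text
tray (array([0.6044, 0.2457, 0.0731]), [[0.1, 0.6], [0.1, -0.3], [0.7, -0.3], [0.8, -0.1], [0.3, -0.0], [1.6, 0.7], [0.3, 0.8]])
[ 0.6041  0.2457  0.0729 -0.1476]
[0.6058 0.2435 0.08  ]
tin (array([ 0.6053,  0.2456,  0.0408, -0.1629]), [[-0.3, -0.7], [0.2, 0.4], [0.9, -0.5], [-0.7, 0.4], [0.1, -0.1], [-0.5, 0.6], [-0.2, -0.3], [0.1, 0.4], [-0.2, 0.2], [-0.1, -0.3]])
tin scene only [ 0.6044  0.2466  0.08   -0.1718]
```

Request:
{"method": "apply_moves", "body": {"twist": [[0, 0, 0], [0, 0, 0], [0, 0, 0], [0, 0, 0]], "travel": [[0.5, -0.6, 4], [0.6, -0.6, 9], [0.6, -0.6, 14], [0.6, -0.6, 14]], "fingers": [56, 56, 56, 56]}}

```text
clock: 11.12
tcp_pos: [0.6046, 0.2485, 0.0159]
orientation: [3.131, -0.249, -0.001]
ft_force: [-0.1, -0.5, -2.3]
gripper_width: 0.0606
```

```bash
python3 -c "
from h import *
crop('scene','o1',410,170,490,250,9)
crop('top','o2',170,200,240,270,9)
goal([.605,.2487,.014],-9)
"
```

```text
clock 11.225 tcp [0.6051 0.2487 0.0164] travel [-0.1 -0.   2.4] twist [ 0.01 -0.02 -0.08] ft [-0.3 -0.4 -2.7] w 0.0604
```

View pics/o1.png

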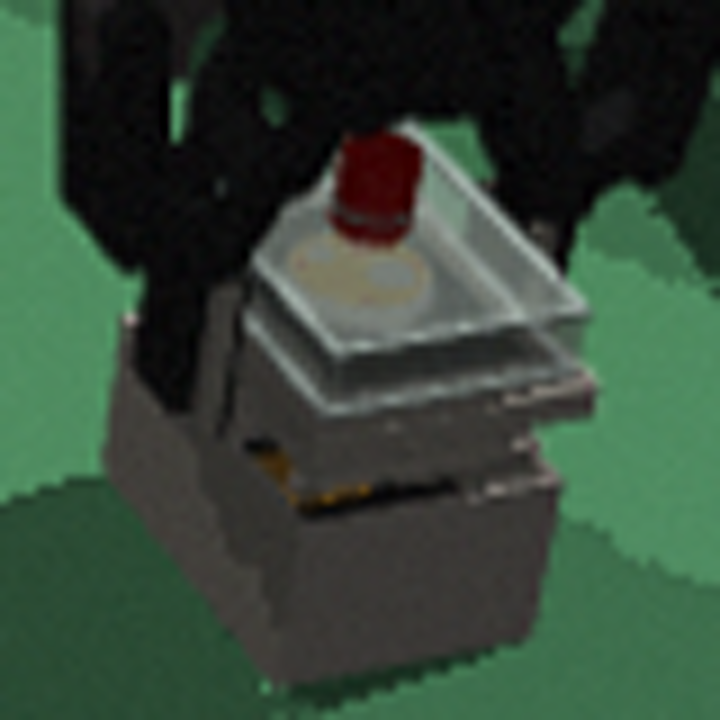

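View pics/o2.png

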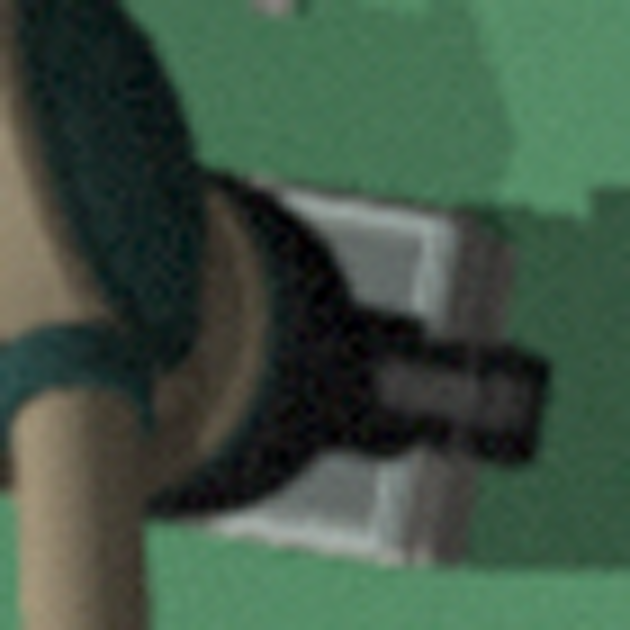

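```bash
python3 -c "
from tr import *
s=lambda a:(np.array(a)-4)/9+[410,170]
t=lambda a:(np.array(a)-4)/9+[170,200]
mod=[(.0385,-.0275,.004),(.0385,-.0275,.02),(.0385,.0275,.02),(.042,.031,.004),(.042,.031,-.004),(0,0,.029)]
obs=[s(a) for a in((328,415),(342,354),(588,311),(597,383),(593,410),(376,189))]
mt=[(.042,-.031,.004),(-.042,-.031,.004)];ot=[t((462,210)),t((412,565))]
print('tray',fit(mod,obs,mt,ot)); print(fit(mod,obs,mt,ot,fy=True)[0]); 
for z in(.058,.060):print(fit(mod,obs,None,None,zfix=z)[0])
"

```

```text
tray (array([0.6057, 0.2463, 0.0604]), [[-0.2, 0.6], [-0.5, -0.3], [0.7, -0.6], [0.9, -0.2], [0.5, 0.6], [0.2, -0.1], [1.6, 0.6], [-0.1, 0.6]])
[ 0.6049  0.2464  0.0597 -0.134 ]
[0.6027 0.2486 0.08  ]
[0.605  0.2464 0.08  ]
```

Request:
{"method": "apply_moves", "body": {"twist": [[0, 0, 0], [0, 0, 0], [0, 0, 0], [0, 0, 0]], "travel": [[0, 0, 2], [0, 0, 4], [0, 0, 5.5], [0, 0, 5.5]], "fingers": [56, 56, 56, 56]}}

```text
clock: 11.72
tcp_pos: [0.605, 0.2486, 0.0107]
orientation: [3.131, -0.249, -0.0]
ft_force: [-0.1, -0.4, -2.6]
gripper_width: 0.0606
```

```bash
python3 -c "
from h import *
crop('scene','p1',410,170,490,250,9)
goal([.605,.2487,.014],-9)
print(get_obs()['wrist_torque'])
"
```

```text
clock 11.775 tcp [0.6051 0.2486 0.0108] travel [-0.1 -0.  -3.2] twist [ 0.02 -0.01 -0.08] ft [ 0.9 -0.  -2.1] w 0.0603
[-0.08450942 -0.02274107  0.05199537]
```

View pics/p1.png

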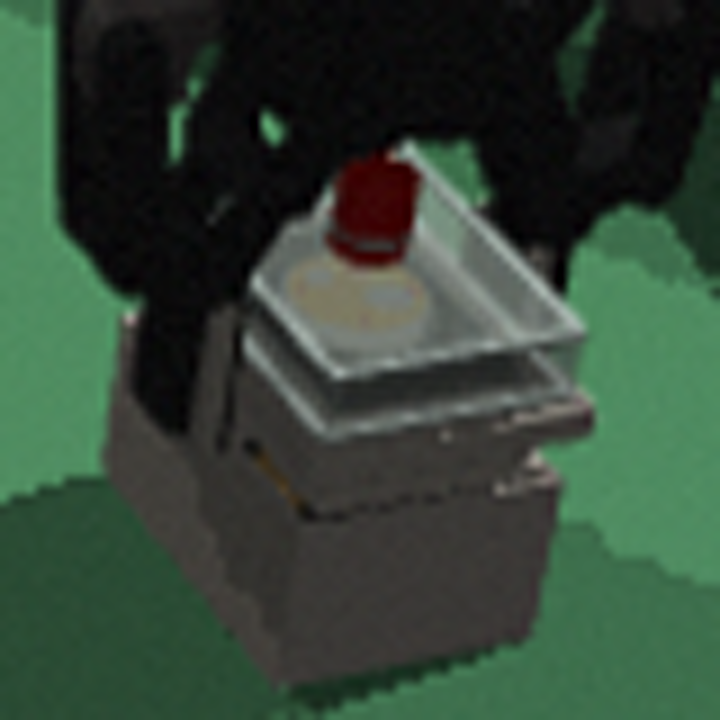

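Request:
{"method": "apply_moves", "body": {"twist": [[0, 0, 0], [0, 0, 0], [0, 0, 0]], "travel": [[0, 0, 1.2], [0, 0, 2.4], [0, 0, 2.5]], "fingers": [56, 56, 56]}}

```text
clock: 12.15
tcp_pos: [0.6048, 0.2486, 0.0081]
orientation: [3.131, -0.249, -0.001]
ft_force: [-0.2, -0.3, -1.7]
gripper_width: 0.0602
```

Request:
{"method": "apply_moves", "body": {"twist": [[0, 0, 0], [0, 0, 0], [0, 0, 0]], "travel": [[0, 0, 1], [0, 0, 2], [0, 0, 2]], "fingers": [56, 56, 56]}}

```text
clock: 12.52
tcp_pos: [0.6049, 0.2486, 0.006]
orientation: [3.131, -0.249, -0.001]
ft_force: [0.2, 0.6, -2.4]
gripper_width: 0.0603
```

```bash
python3 -c "
from h import *
crop('scene','q1',410,170,490,250,9)
goal([.605,.2487,.014],-9)
print(get_obs()['wrist_torque'])
"
```

```text
clock 12.575 tcp [0.6048 0.2486 0.006 ] travel [ 0.2 -0.1 -8. ] twist [ 0.03  0.02 -0.08] ft [ 0.2  0.2 -2. ] w 0.0606
[0.02534326 0.0426352  0.0267008 ]
```

View pics/q1.png

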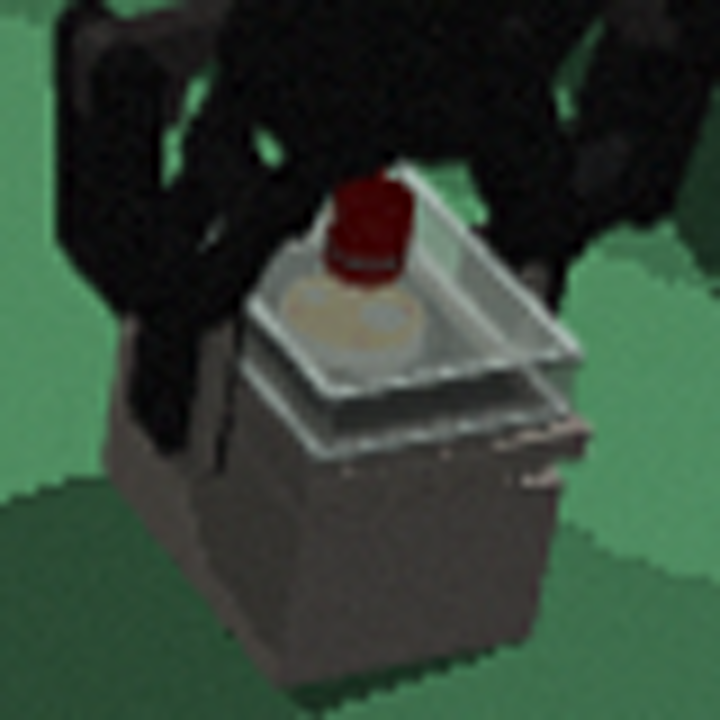

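Request:
{"method": "apply_moves", "body": {"twist": [[0, 0, 0], [0, 0, 0], [0, 0, 0], [0, 0, 0]], "travel": [[0, 0, 1], [0, 0, 2], [0, 0, 3], [0, 0, 3]], "fingers": [56, 56, 56, 56]}}

```text
clock: 13.08
tcp_pos: [0.6048, 0.2485, 0.0029]
orientation: [3.131, -0.249, -0.001]
ft_force: [0.4, -0.1, -3.4]
gripper_width: 0.0604
```

Request:
{"method": "apply_moves", "body": {"twist": [[0, 0, 0], [0, 0, 0]], "travel": [[0, 0, 1], [0, 0, 1]], "fingers": [56, 56]}}

```text
clock: 13.32
tcp_pos: [0.6048, 0.2485, 0.0018]
orientation: [3.131, -0.249, -0.001]
ft_force: [-1.2, -0.1, -2.1]
gripper_width: 0.0608
```

```bash
python3 -c "
from h import *
crop('scene','r1',410,170,490,250,9)
goal([.605,.2487,.014],-9)
print(get_obs()['wrist_torque'])
"
```

```text
clock 13.375 tcp [0.6048 0.2485 0.0018] travel [  0.1  -0.2 -12.2] twist [ 0.04  0.03 -0.08] ft [-0.6  0.1 -2.1] w 0.0608
[ 0.01152856  0.04481476 -0.00844401]
```

View pics/r1.png

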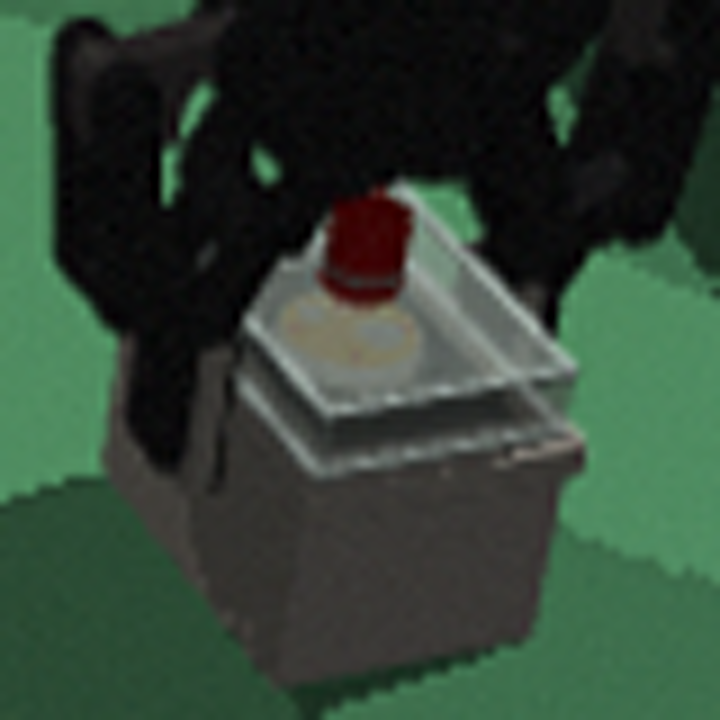

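Request:
{"method": "apply_moves", "body": {"twist": [[0, 0, 0], [0, 0, 0], [0, 0, 0]], "travel": [[0, 0, 1], [0, 0, 1], [0, 0, 1]], "fingers": [56, 56, 56]}}

```text
clock: 13.75
tcp_pos: [0.6048, 0.2485, 0.0008]
orientation: [3.131, -0.249, -0.001]
ft_force: [-0.6, 0.1, -2.4]
gripper_width: 0.0605
```

Request:
{"method": "apply_moves", "body": {"twist": [[0, 0, 0], [0, 0, 0], [0, 0, 0]], "travel": [[0, 0, 1], [0, 0, 1], [0, 0, 1]], "fingers": [56, 56, 56]}}

```text
clock: 14.12
tcp_pos: [0.6048, 0.2485, -0.0003]
orientation: [3.131, -0.249, -0.001]
ft_force: [-0.9, -0.4, -1.8]
gripper_width: 0.0608
```

Request:
{"method": "apply_moves", "body": {"twist": [[0, 0, 0], [0, 0, 0], [0, 0, 0]], "travel": [[0, 0, 1], [0, 0, 1], [0, 0, 1]], "fingers": [56, 56, 56]}}

```text
clock: 14.5
tcp_pos: [0.6049, 0.2485, -0.0009]
orientation: [3.131, -0.249, -0.001]
ft_force: [-2.3, -0.9, 1.9]
gripper_width: 0.0606
```

```bash
python3 -c "
from h import *
crop('scene','s1',410,170,490,250,9)
goal([.605,.2487,.014],-9)
print(get_obs()['wrist_torque'])
"
```

```text
clock 14.55 tcp [ 0.6048  0.2485 -0.0009] travel [  0.1  -0.2 -14.9] twist [ 0.03  0.02 -0.08] ft [-1.5 -0.8  2.1] w 0.0606
[-0.03824282  0.22057544 -0.01545286]
```

View pics/s1.png

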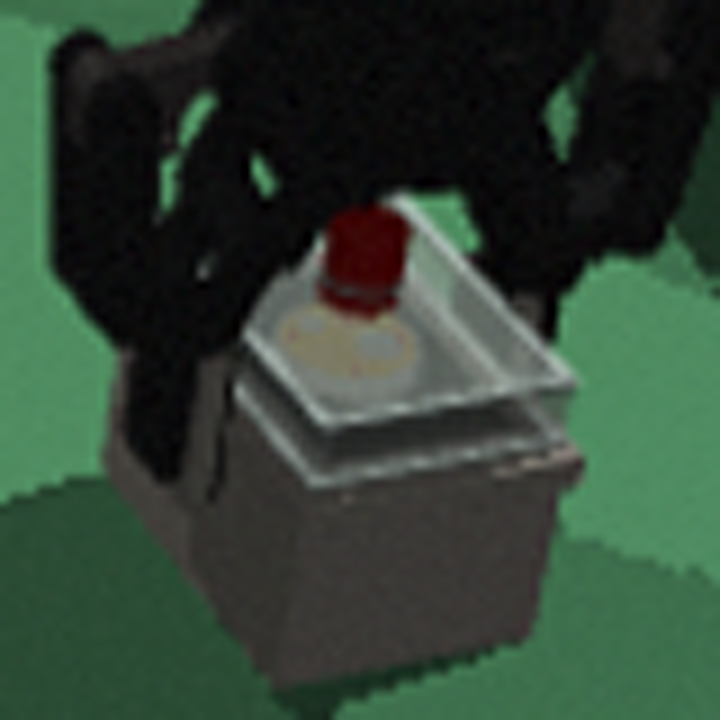

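Request:
{"method": "apply_moves", "body": {"twist": [[0, 0, 0], [0, 0, 0], [0, 0, 0]], "travel": [[0, 0, 1], [0, 0, 1], [0, 0, 1]], "fingers": [56, 56, 56]}}

```text
clock: 14.92
tcp_pos: [0.6049, 0.2485, -0.0009]
orientation: [3.131, -0.249, 0.0]
ft_force: [-3.2, -0.6, 5.9]
gripper_width: 0.0604
```

```bash
python3 -c "
from tr import *
crop('scene','t1',410,170,490,250,9)
goal([.605,.2487,.014],-9)
print(get_obs()['wrist_torque'])
"
```

```text
clock 14.975 tcp [ 0.6049  0.2486 -0.001 ] travel [  0.1  -0.1 -15. ] twist [ 0.02  0.   -0.09] ft [-3.2 -0.7  6. ] w 0.0603
[-0.04869721  0.41547268  0.06035481]
```

View pics/t1.png

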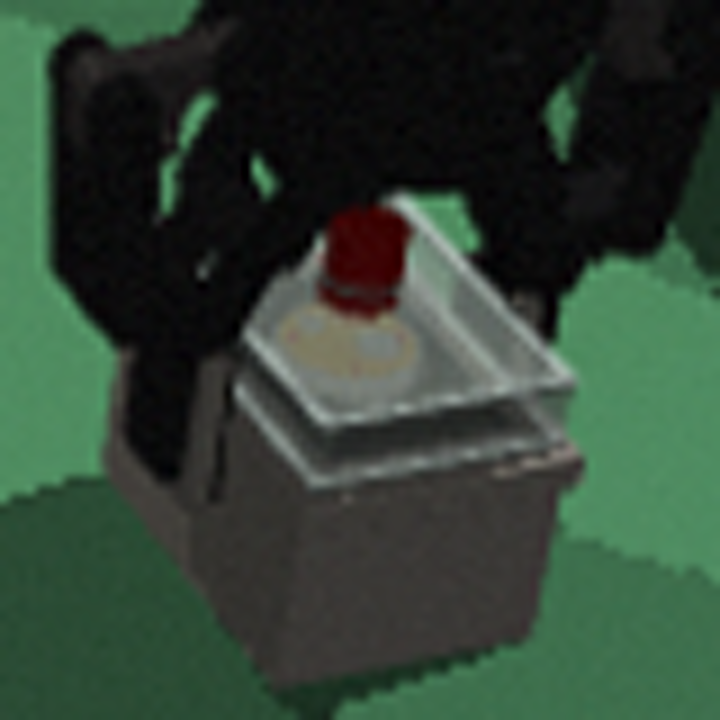

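Request:
{"method": "apply_moves", "body": {"twist": [[0, 0, 0], [0, 0, 0], [0, 0, 0], [0, 0, 0], [0, 0, 0], [0, 0, 0]], "travel": [[0, 0, 0], [0, 0, 0], [0, 0, 0], [0, 0, 0], [0, 0, 0], [0, 0, 0]], "fingers": [60, 61, 63, 66, 70, 74], "force": 20}}

```text
clock: 15.72
tcp_pos: [0.605, 0.2486, -0.001]
orientation: [3.131, -0.249, 0.0]
ft_force: [0.6, 0.3, 0.2]
gripper_width: 0.0739
```

```bash
python3 -c "
from tr import *
crop('scene','u1',410,170,490,250,9)
goal([.605,.2487,.014],-9)
print(get_obs()['wrist_torque'])
"
```

```text
clock 15.775 tcp [ 0.6049  0.2486 -0.001 ] travel [  0.   -0.1 -15. ] twist [ 0.02 -0.01 -0.08] ft [ 0.8 -0.   0.9] w 0.074
[-0.03836241 -0.00304422 -0.03302369]
```

View pics/u1.png

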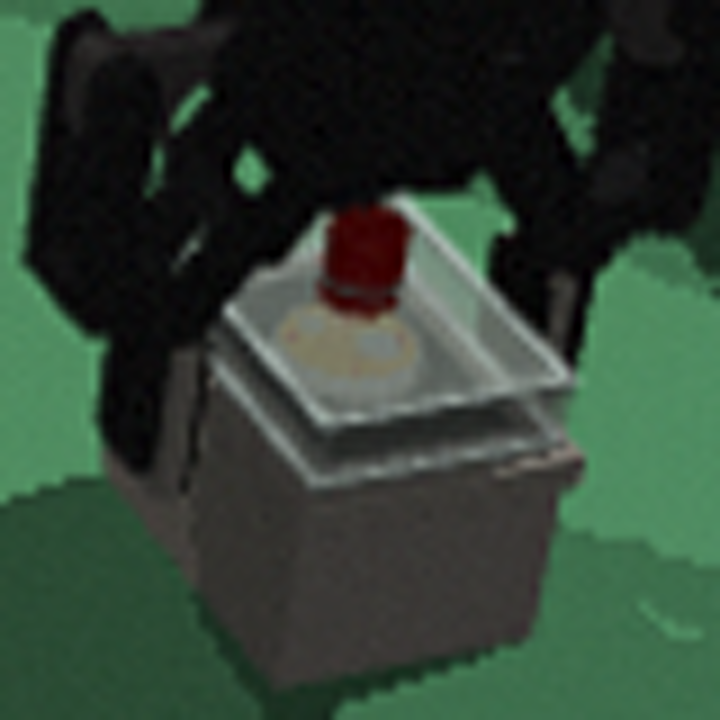

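Request:
{"method": "apply_moves", "body": {"twist": [[0, 0, 0], [0, 0, 0], [0, 0, 0], [0, 0, 0], [0, 0, 0], [0, 0, 0], [0, 0, 0], [0, 0, 0]], "travel": [[0, 0, -2], [0, 0, -6], [0, 0, -14], [0, 0, -24], [0, 0, -38], [0, 0, -54], [0, 0, -74], [0, 0, -90]], "fingers": [76, 76, 76, 76, 76, 76, 76, 60]}}

```text
clock: 16.77
tcp_pos: [0.6054, 0.2488, 0.0909]
orientation: [-3.131, 0.249, -0.003]
ft_force: [0.0, 0.4, -0.0]
gripper_width: 0.0609
```

```bash
python3 -c "
from tr import *
crop('scene','v1',410,170,490,250,9)
crop('top','v2',170,200,240,270,9)
goal([.605,.2487,.014],-9)
"
```

```text
clock 16.875 tcp [0.6066 0.2491 0.0919] travel [-1.8  0.8 77.9] twist [-0.1  -0.27 -0.08] ft [ 0.6 -1.   0.1] w 0.0599
```

View pics/v1.png

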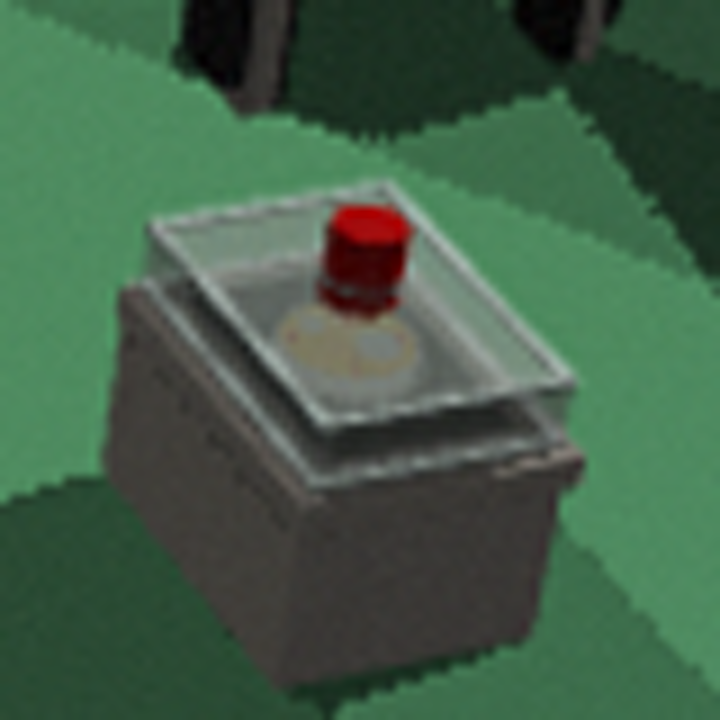

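View pics/v2.png

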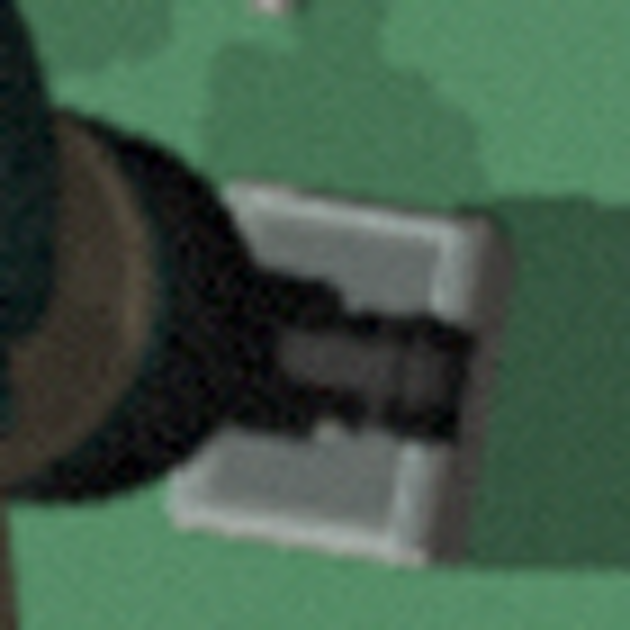

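Request:
{"method": "apply_moves", "body": {"twist": [[0, -0.2, 0], [0, -0.2, 0], [0, -0.2, 0], [0, -0.2, 0], [0, -0.2, 0], [0, -0.2, 0]], "travel": [[-1.7, 0.5, 0], [-1.7, 0.5, 3], [-1.7, 0.5, 6], [-1.7, 0.5, 8], [-1.7, 0.5, 8], [-1.7, 0.5, 8]], "fingers": [50, 40, 32, 28, 28, 28]}}

```text
clock: 17.62
tcp_pos: [0.6049, 0.2489, 0.0838]
orientation: [-3.13, 0.248, -0.002]
ft_force: [-0.6, 0.3, 0.4]
gripper_width: 0.0281
```

```bash
python3 -c "
from tr import *
crop('scene','w1',410,160,490,240,9)
crop('top','w2',170,200,240,270,9)
goal([.605,.2487,.05],-9)
"
```

```text
clock 17.725 tcp [0.6049 0.249  0.084 ] travel [ 0.   0.3 34. ] twist [-0.11 -0.08 -0.08] ft [-0.3  0.5 -0.5] w 0.0279
```

View pics/w1.png

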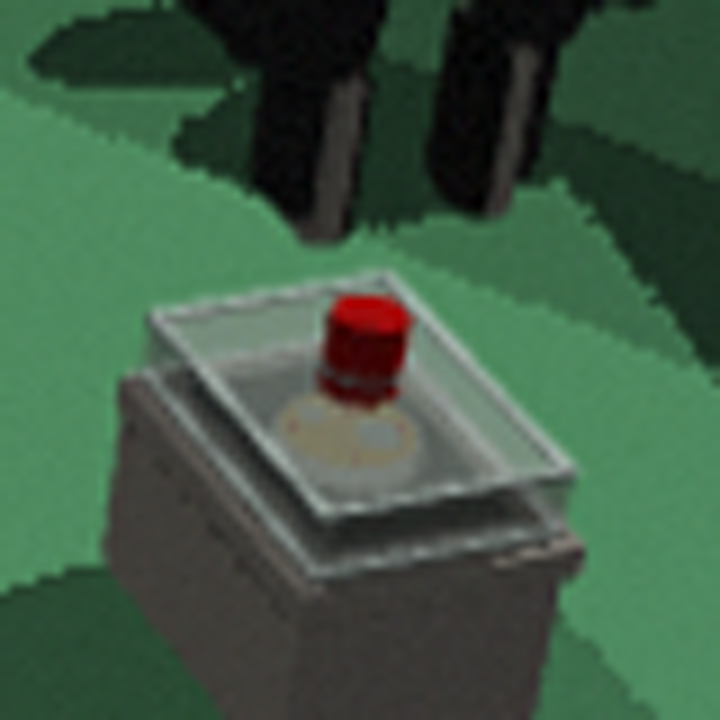

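View pics/w2.png

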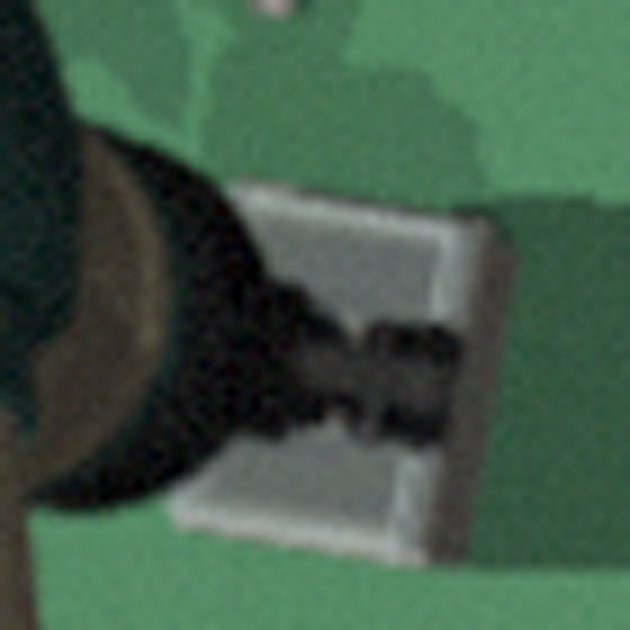

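```bash
python3 -c "
from tr import *
s=lambda a:(np.array(a)-4)/9+[410,160]
t=lambda a:(np.array(a)-4)/9+[170,200]
Z=lambda uv,x:least_squares(lambda p:sproj([x,p[0],p[1]])[0]-uv,[.25,.1]).x
Y=lambda uv,z:least_squares(lambda p:sproj([p[0],p[1],z])[0]-uv,[.6,.25]).x
print('knob top at z.082',Y(s((370,313)),.082),'at x.605',Z(s((370,313)),.605))
x=.605+.011*np.cos(.16)
for a in ((350,238),(488,214),(330,242),(500,214)): print(a,Z(s(a),x))
mod=[(.0385,-.0275,.004),(.0385,-.0275,.02),(.0385,.0275,.02),(-.0385,-.0275,.02),(-.0385,.0275,.02),(.042,.031,.004),(.042,.031,-.004),(0,0,.038),(.042,-.031,.004),(-.042,-.031,.004)]
obs=[s(a) for a in((322,578),(328,515),(575,470),(152,317),(388,275),(583,542),(578,575),(370,313),(315,595),(122,378))]
mt=[(.042,-.031,.004),(-.042,-.031,.004),(-.042,.031,.004)];ot=[t((492,222)),t((435,562)),t((172,520))]
print(fit(mod,obs,mt,ot,p0=(.605,.246,.044),fy=True))
print(fit(mod,obs,None,None,p0=(.605,.246,.044),fy=True))
"

```

```text
knob top at z.082 [0.60648053 0.24518533] at x.605 [0.24651328 0.08081595]
(350, 238) [0.22860934 0.10857865]
(488, 214) [0.26216464 0.10528661]
(330, 242) [0.22384847 0.10892629]
(500, 214) [0.26523013 0.10449928]
(array([ 0.6067,  0.2457,  0.044 , -0.1494]), [[-0.6, 0.7], [-0.0, 0.1], [0.6, -0.1], [-0.4, -0.3], [0.1, -0.3], [1.0, 0.2], [0.7, 0.2], [0.3, -0.0], [-0.7, 0.2], [-0.7, -0.5], [0.1, -0.5], [-0.4, 0.6], [0.4, 0.5]])
(array([ 0.5899,  0.2608,  0.0297, -0.1436]), [[-0.4, 0.3], [0.2, -0.1], [0.0, -0.2], [0.1, 0.1], [-0.2, 0.2], [0.3, -0.2], [0.1, -0.2], [0.2, 0.4], [-0.4, -0.2], [-0.1, -0.2]])
```

```bash
python3 -c "
from h import *
goal([.6059,.2477,.054],-9)"
```

```text
clock 17.725 tcp [0.6049 0.249  0.084 ] travel [ 1.1  1.1 30. ] twist [-0.11 -0.08 -0.08] ft [-0.3  0.5 -0.5] w 0.0279
```

Request:
{"method": "apply_moves", "body": {"twist": [[-0.1, -0.1, 0], [-0.1, -0.1, 0], [-0.1, -0.1, 0], [-0.1, -0.1, 0], [-0.1, -0.1, 0]], "travel": [[1.1, 1.1, 4], [1.1, 1.1, 12], [1.1, 1.1, 22], [1.1, 1.1, 30], [1.1, 1.1, 30]], "fingers": [28, 28, 28, 28, 28]}}

```text
clock: 18.35
tcp_pos: [0.6051, 0.2475, 0.0527]
orientation: [3.131, -0.249, -0.004]
ft_force: [-0.0, 0.2, 0.3]
gripper_width: 0.0282
```

```bash
python3 -c "
from tr import *
crop('scene','x1',410,160,490,240,9)
goal([.6059,.2477,.05],-9)
"
```

```text
clock 18.4 tcp [0.6056 0.2476 0.0534] travel [ 0.3 -0.1  3.4] twist [ 0.01  0.08 -0.08] ft [-0.9  0.2 -0.1] w 0.0281
```

View pics/x1.png

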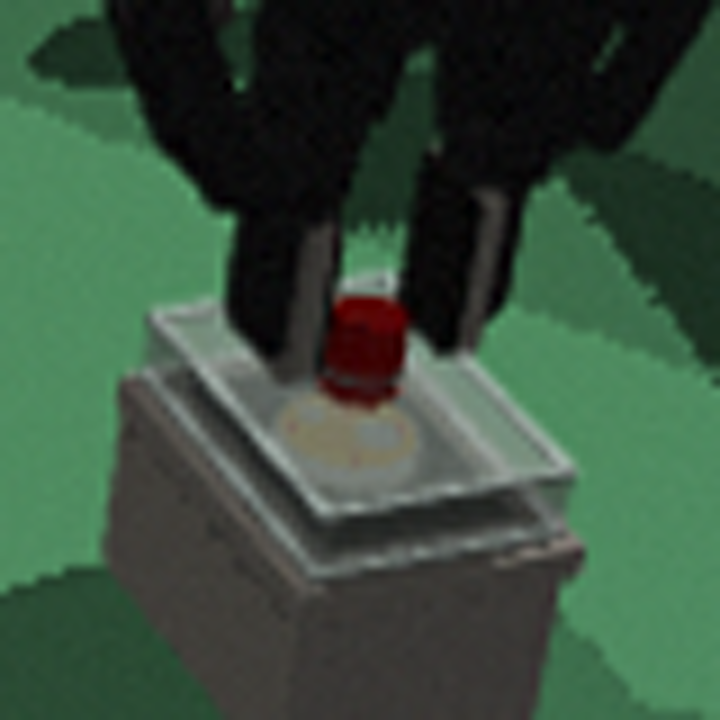

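```bash
python3 -c "
from tr import *
s=lambda a:(np.array(a)-4)/9+[410,160]
Z=lambda uv,x:least_squares(lambda p:sproj([x,p[0],p[1]])[0]-uv,[.25,.1]).x
print('knob top',Z(s((367,311)),.6065))
x=.6065+.011*np.cos(.16)
for a in ((318,380),(465,353)): print(a,Z(s(a),x))
"

```

```text
knob top [0.24431397 0.08270883]
(318, 380) [0.22522878 0.07810389]
(465, 353) [0.26152698 0.0743782 ]
```

Request:
{"method": "apply_moves", "body": {"twist": [[0, 0, 0], [0, 0, 0], [0, 0, 0]], "travel": [[0.3, 0, 3], [0.3, 0, 6], [0.3, 0, 6]], "fingers": [28, 28, 28]}}

```text
clock: 18.77
tcp_pos: [0.6057, 0.2476, 0.0472]
orientation: [3.131, -0.249, -0.003]
ft_force: [-0.6, -0.7, 0.6]
gripper_width: 0.028
```

Request:
{"method": "apply_moves", "body": {"twist": [[0, 0, 0], [0, 0, 0], [0, 0, 0], [0, 0, 0], [0, 0, 0], [0, 0, 0], [0, 0, 0]], "travel": [[0, 0, 0], [0, 0, 0], [0, 0, 0], [0, 0, 0], [0, 0, 0], [0, 0, 0], [0, 0, 0]], "fingers": [24, 21, 19, 17, 15, 13, 12], "force": 25}}

```text
clock: 19.65
tcp_pos: [0.6058, 0.2476, 0.0473]
orientation: [3.132, -0.249, -0.002]
ft_force: [-0.1, -0.0, 1.8]
gripper_width: 0.0146
```

```bash
python3 -c "
from tr import *
crop('scene','y1',410,160,490,240,9)
goal([.6059,.2477,.05],-9)
"
```

```text
clock 19.7 tcp [0.6058 0.2476 0.0473] travel [ 0.1 -0.1 -2.7] twist [ 0.01  0.08 -0.08] ft [-1.   0.9  1.6] w 0.0147
```

View pics/y1.png

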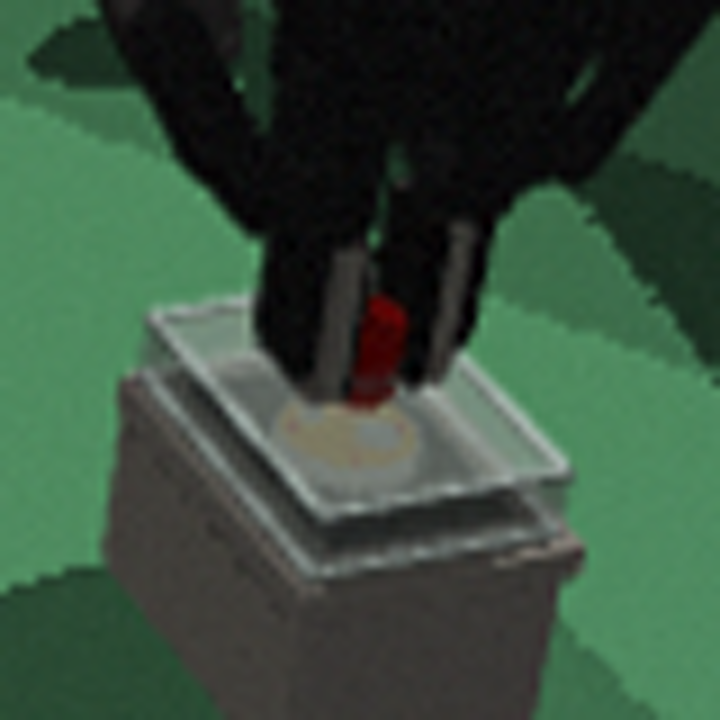

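Request:
{"method": "apply_moves", "body": {"twist": [[0, 0, 0], [0, 0, 0], [0, 0, 0], [0, 0, 0], [0, 0, 0], [0, 0, 0], [0, 0, 0]], "travel": [[0, 0, 0], [0, 0, 0], [0, 0, -1], [0, 0, -2], [0, 0, -4], [0, 0, -6], [0, 0, -8]], "fingers": [10, 10, 10, 10, 10, 10, 10], "force": 40}}

```text
clock: 20.58
tcp_pos: [0.6058, 0.2477, 0.0555]
orientation: [3.132, -0.249, -0.002]
ft_force: [-1.1, -0.8, -0.5]
gripper_width: 0.0142
```

```bash
python3 -c "
from tr import *
crop('scene','z1',410,160,490,240,9)
goal([.6059,.2477,.05],-9)
"
```

```text
clock 20.625 tcp [0.6061 0.2477 0.0558] travel [-0.2  0.   5.8] twist [-0.01  0.05 -0.08] ft [0.5 1.2 0.6] w 0.0144
```

View pics/z1.png

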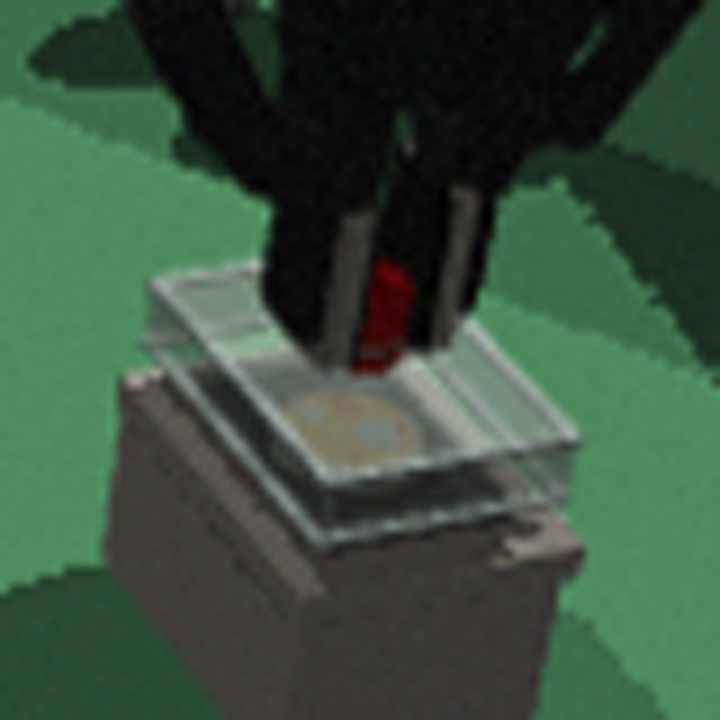

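Cover lifts alone and level; the tray stays on the tin and the movement in place. Continue up.

Request:
{"method": "apply_moves", "body": {"twist": [[0, 0, 0], [0, 0, 0], [0, 0, 0], [0, 0, 0], [0, 0, 0], [0, 0, 0], [0, 0, 0], [0, 0, 0]], "travel": [[0, 0, -4], [0, 0, -12], [0, 0, -24], [0, 0, -40], [0, 0, -58], [0, 0, -74], [0, 0, -86], [0, 0, -91]], "fingers": [10, 10, 10, 10, 10, 10, 10, 10]}}

```text
clock: 21.62
tcp_pos: [0.6065, 0.2478, 0.148]
orientation: [-3.131, 0.249, -0.001]
ft_force: [-0.3, 0.4, -0.5]
gripper_width: 0.0142
```

Request:
{"method": "apply_moves", "body": {"twist": [[0, 0, 0], [0, 0, 0], [0, 0, 0], [0, 0, 0]], "travel": [[0, 0, 0], [0, 0, 0], [0, 0, 0], [0, 0, 0]], "fingers": [10, 10, 10, 10]}}

```text
clock: 22.12
tcp_pos: [0.6063, 0.2477, 0.1475]
orientation: [-3.131, 0.249, 0.0]
ft_force: [-0.0, -0.0, -0.9]
gripper_width: 0.0141
```

```bash
python3 -c "
from tr import *
crop('scene','A1',390,100,500,250,5)
crop('top','A2',0,0,640,480,1)
goal([.6059,.2477,.147],-9)
"
```

```text
clock 22.225 tcp [0.6063 0.2477 0.1477] travel [-0.4  0.1  0.7] twist [-0.03  0.   -0.08] ft [-0.7  0.3 -0.3] w 0.0141
```

View pics/A1.png

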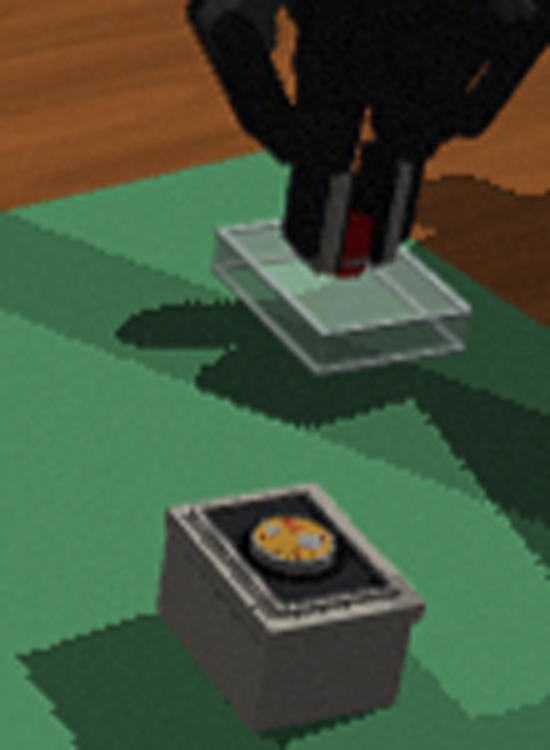

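View pics/A2.png

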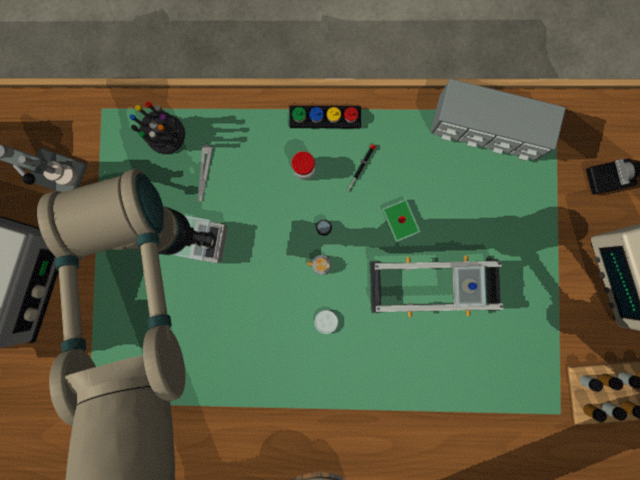

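View pics/scene_A1_full.png

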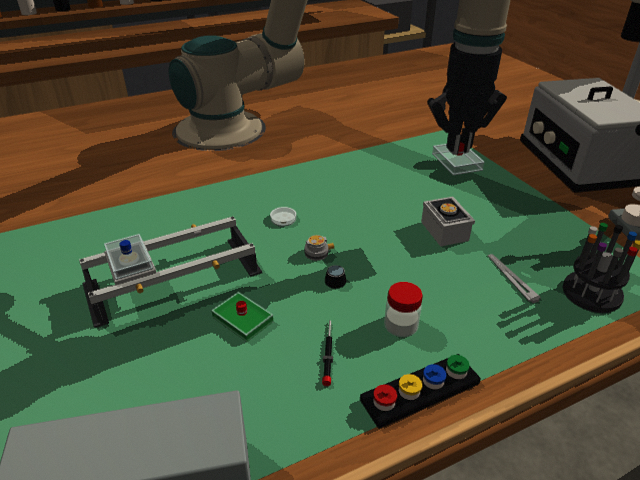

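```bash
python3 -c "
from plant import ticket,get_obs
o=get_obs();print(abs(o['qd']).max())
print(ticket.sign_off())"
```

```text
0.002182016351958091
the job is handed in; nothing more can be done
None
```

I did the whole job in order and handed it in at about 22 s of the 64 s allowed. I gripped the red-knobbed set by its tray and pulled it straight up out of the catches. Then I set it home on the tin, let go, and lifted the cover alone by its knob. The arm was still holding the cover when I handed in.

**Last checks**
- **Cover:** in the scene picture it hangs level over the tin. It is 100 mm up by the arm's reading, the grip is holding at 14 mm, and the joints were still.
- **Tray:** it looks seated flush on the rim. Before I lifted the cover, its middle measured 44 mm above the bench, as it should be at home.
- **Movement and tin:** the movement lies in its ring, and the tin shows no visible shift.
- **Everything else:** the blue set and the rest of the bench look as they did at the start.

**What disagreed**
- **Fingertip height:** the cameras showed the fingertips about 25–30 mm higher than the stated tool geometry and measured pose imply. I set heights from the pictures and from contact force instead. The finger openings and the contacts fitted the pictures.
- **Cameras:** the two calibrations differed by about 5 mm, so I adjusted the scene camera to agree with the top one.
- **Seating contact:** when the tray touched the rim there was a small sideways push of about 3 N and a slight turning force. It went away on release, and nothing visibly moved.

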